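# Post the spacer plates, latch the wash basket, tug it and turn it over

### The arm

A 6-joint arm with a two-finger parallel gripper is mounted at the origin on the work surface. World frame = base frame: x ahead of the robot, y to its left, z up, the work surface at z = 0. Lengths are in mm, angles in degrees, forces in N, time in s.
With the tool pointing down it reaches from about 325 to 850 mm from the base axis. Payload 4.4 kg.
Tool frame: the origin (TCP) lies midway between the tips of the shut fingers; the grasp point (between the pads) lies 19 mm behind it; z points along the fingers, y is the line along which they close (so a half turn about z gives the same grasp; the last joint's range is limited). The gripper opens to 94 mm and grips with 3 to 60 N. Pads are 16 mm wide; open, the fingers measure 119 mm over their backs; the gripper's body (75 mm by 177 mm) begins 78 mm behind the grasp point.
Start: joints at [65.575, 11.837, 88.321, -0, 79.842, -8.623], TCP at [156.592, 553.269, 205.447] pointing down, gripper open.
Joint ranges: [-156.59, 156.59], [-49.26, 127.26], [12.9, 141.05], [-63.56, 243.56], [4.71, 150.69], [-161.64, 161.64]. Speed limits (degrees/s): [159.86, 159.86, 180, 180, 180, 180].

### API

Orientations are given as a 3x3 rotation matrix whose columns are the frame's x, y, z axes.
In Python, from rig import arm, get_image, order gives the robot as it stands.
- The arm moves only by the tool drive_tool, never from a script. Its argument "rows" is a list of rows, each a list of 7 numbers: the shift along the tool's x, y, z in mm, then the turn, a rotation vector about the tool's x, y, z in degrees, then the closure in counts, from 0 (fully open) to 255 (shut). A call has exactly 10 rows; each row shifts and turns the commanded pose from where the row before left it, along the tool's axes as they then stand; what a row does not reach is not made up. A row lasts 1/8 s, in which the tool goes at most 62.5 mm and 10.7 degrees, less where a joint would pass 70% of its speed; a pose out of reach is approached as far as the arm can. A call with a gripper value outside its range is refused whole. The fingers move at their own pace and stop on an object; "grip_force" is the grip in N (left out, the last holds). Time passes only in rows, so rows that do not move let the fingers close, or fill a call up. It gives the time, the measured TCP pose, the force, the opening and the grip force at its end, in the units of the state.
- arm.state(): the state, without advancing time (a new reading comes with each control period).
- get_image(name): name is "scene" or "side" or "wrist"; returns a dict with "color" (400x640x3 uint8, blue, green, red), "fov_y" (degrees; the focal length in pixels is half the picture's height over the tangent of half this angle, whatever the lens; pixels are square), "cx", "cy" (the principal point, pixels), "R" (3x3) and "t" (3): a world point X has camera coordinates R X + t; the wrist camera has in their place "hand_eye" (4x4, takes a point from camera to tool coordinates, whose origin is the TCP and whose axes are the flange's). Camera axes: x right, y down, z forward; pixel columns grow to the right and rows downward; lengths in mm; the calibration is good to about 2 mm. A picture is of the moment at which its call begins: read the wrist's pose just before it. There is no depth.
- order.finish_job(): hands the job in; it is judged then, once.
The state is a dict: "time_s": time; "joints": joint angles; "qvel": joint speeds; "effort": joint torques, N m; "tcp_pos": TCP position; "eef_rot": TCP orientation; "wrist_force": force on the tool from outside, world axes, zero at the start; "torque": the same for the moment, N m; "grip_width": finger opening in mm; "grasp_force": force on a finger pad.
Only numpy, scipy, OpenCV 4.12 (cv2) and the standard library are available. Lean on these libraries where they do the work, as an engineer would, in place of code of your own. Each camera call takes 0.05 s, during which the arm holds its last target. There are 200 camera calls.

### The job

Post every loose spacer plate from the table edge-on through the slot in the lid of the wash basket. Then, with the latch slid fully home over the lid, tug the basket firmly upward by its grab bar to make sure that the latch holds it, let go, and only then wind the crank over to its far stop so that the latched basket is left upside down with all the plates inside. Leave the oil bottle, the screwdriver and the red bin where they are.

Things in the scene. Friction and masses are not known exactly. Their poses are not given: they have to be found in the camera images.
- axis (a point): Middle of the turn-over frame's level axis, 130 mm above the table, on a fixed olive-grey stand (base plate 150 x 165 x 8 mm, two posts up to 144 mm above the table). Frame axes: y runs along the axis of rotation towards the crank, z up, x level, from the side of the lid slot towards the side of the latch. The whole stand may be yawed.
- cradle (a joint): Angle of the cradle that turns on that axis and carries the basket and latch: 0 = basket upright (a stop), 3.14 = basket upside down (a stop). Growing, it takes the crank pin from the -x side up over the top to the +x side. Stiff: stays where it is left; needs about 0.45 N m, 7 N at the pin. With the latch home it sweeps a radius of 110 mm about the axis, within 46 mm either way along y.
- crank_pin (a point): Middle of the black crank pin, a round bar 12 mm in diameter and 56 mm long, parallel to the axis, fixed to the end of a crank arm: 70 mm from the axis, 104 mm along the axis from its middle. At joint 0 it is at axis height on the -x side; free space all round it. The point turns with the cradle; its y axis runs along the pin.
- latch (a joint): Travel of the sliding latch tongue (m): 0 = drawn right back, 0.022 = fully home, reaching about 18 mm over the lid's edge, 2.5 mm above the lid. Sliding friction 2.5 N; it stays where it is left.
- latch_knob (a point): Middle of the latch's upright black knob (13 mm in diameter, 22 mm high, top 11 mm above this point). It stands on the steel tongue, on the +x side of the basket; pushing it along -x (towards the basket) closes the latch. The point's axes are those of the cradle.
- basket_mid (a point): Centre of the loose steel basket, a closed box 110 (x) x 80 (y) x 95 mm (z) upright in the cradle with 2 mm of play, about 0.3 kg; z points out of its lid. A fixed hook on the cradle reaches 8 mm over the middle of the lid's -x edge (18 mm wide, its top 7 mm above the lid); only the latch holds the +x edge. Inside, a slippery sloping plate guides posted plates towards +x.
- slot (a point): Middle of the slot in the basket's lid, at the lid's upper face: 38 mm long (along y), 18 mm wide (x), lid 3.5 mm thick, dark rubber trim flush round it. Axes as the basket. It takes a plate edge-on, short side first; a plate let go with its lower end well in drops inside.
- grab_bar (a point): Centre of the black grab bar on top of the lid: 10 mm thick (x), 58 mm long (y), 12 mm high, its underside 16 mm above the lid; a foot at each end. Axes as the basket. It stands 10 mm to the latch's side of the basket's middle. A firm tug is 15 to 20 N straight up: the basket rises 2 to 3 mm and is then stopped by latch and hook.
- plate0_mid (a point): Centre of a flat dark steel spacer plate 40 (x) x 30 (y) x 8 mm (z) with two dark screw marks, 50 g, lying flat on the table at the start (centre 4 mm up). All plates are alike. None if this one is absent in this run.
- plate1_mid (a point): Centre of a flat dark steel spacer plate 40 (x) x 30 (y) x 8 mm (z) with two dark screw marks, 50 g, lying flat on the table at the start (centre 4 mm up). All plates are alike. None if this one is absent in this run.
- plate2_mid (a point): Centre of a flat dark steel spacer plate 40 (x) x 30 (y) x 8 mm (z) with two dark screw marks, 50 g, lying flat on the table at the start (centre 4 mm up). All plates are alike. None if this one is absent in this run.
- plate3_mid (a point): Centre of a flat dark steel spacer plate 40 (x) x 30 (y) x 8 mm (z) with two dark screw marks, 50 g, lying flat on the table at the start (centre 4 mm up). All plates are alike. None if this one is absent in this run.
- oil_mid (a point): Bystander: white oil bottle, 48 mm in diameter, 120 mm high; middle of its height.
- driver_mid (a point): Bystander: screwdriver lying on the table; a point on its handle.
- redbin_mid (a point): Bystander: small open red bin 110 x 90 x 50 mm; middle of its height.
There are look-alikes about, which are no part of the job. What is shaped like the part that bears plate2_mid but turquoise is not meant.

How it is judged:
By the outcome, as a careful person would: the job done as asked, in the order asked, and still so for the second after the job is handed in, with the robot touching nothing.
Of plate0, plate1, plate2, plate3 only 3 to 4 are there at a start; the rules pass over those that are not, and their reading is None.
At some moment in a run one of plate0, plate1, plate2, plate3 may be knocked a few centimetres aside while the robot is not near it.
It also fails if it takes over 210 s, if anything falls off the work surface, if the arm or the gripper's body presses on something with over 40 N, if the wrist force passes 120 N, or if a joint passes its speed limit or range.

## Working session

There is one attempt and no reset: what is moved stays moved. The work goes in short steps, Python scripts to look and compute and a tool call to move; the robot and the scene stay as the last step left them, time stands still between calls to the robot, and variables do not carry over. Pictures are saved under pics/ and viewed, at most 14 in all, crops included, and the job is handed in when it is done.

Besides the shell and the picture viewer there is one more tool, called after ">>>" as name(argument=value, ...) on one line, values as JSON. drive_tool: Moves the arm, as the interface text tells. Its arguments: {"type":"object","properties":{"rows":{"type":"array"},"grip_force":{"type":"number"}},"required":["rows"]}

```bash
mkdir -p pics; ls
python3 - <<'E'
from rig import arm,get_image
import cv2
s=arm.state();print({k:s[k] for k in('time_s','tcp_pos','eef_rot','grip_width')})
for n in('scene','side'):
    g=get_image(n);cv2.imwrite(f'pics/{n}0.png',g['color']);print(n,{k:v for k,v in g.items() if k!='color'})
g=get_image('wrist');cv2.imwrite('pics/w0.png',g['color']);print({k:v for k,v in g.items() if k!='color'})
E
```

```text
pics
{'time_s': 0.0, 'tcp_pos': array([156.26147391, 552.53762845, 204.30613919]), 'eef_rot': array([[-9.62214686e-01,  2.72290333e-01, -9.33875939e-04],
       [ 2.72291715e-01,  9.62212600e-01, -2.03315931e-03],
       [ 3.44977570e-04, -2.21062243e-03, -9.99997497e-01]]), 'grip_width': 94.27906367269433}
scene {'fov_y': 53.68988495003423, 'cx': 312.0780303679459, 'cy': 200.71495617107823, 'R': array([[-0.54638452,  0.83753261,  0.00175812],
       [ 0.49637106,  0.32550893, -0.80477308],
       [-0.67459598, -0.43884287, -0.59357999]]), 't': array([ 286.16027066, -175.37019684, 1763.43956919])}
side {'fov_y': 51.601538742555896, 'cx': 314.23027424133574, 'cy': 200.31704220335865, 'R': array([[ 0.9798186 , -0.19922434, -0.01628398],
       [-0.14288931, -0.64112231, -0.75401912],
       [ 0.13977894,  0.74112876, -0.6566506 ]]), 't': array([-551.54394585,  180.72952182, 1177.84806711])}
{'fov_y': 68.10871207369787, 'cx': 315.9422960508747, 'cy': 196.3415554021092, 'hand_eye': array([[ 6.09226314e-04, -9.63303217e-01, -2.68414867e-01,
         7.85328879e+01],
       [ 9.99999717e-01,  7.05292228e-04, -2.61476316e-04,
        -4.53084535e-01],
       [ 4.41191896e-04, -2.68414631e-01,  9.63303374e-01,
        -1.79021368e+02],
       [ 0.00000000e+00,  0.00000000e+00,  0.00000000e+00,
         1.00000000e+00]])}
```

View pics/scene0.png

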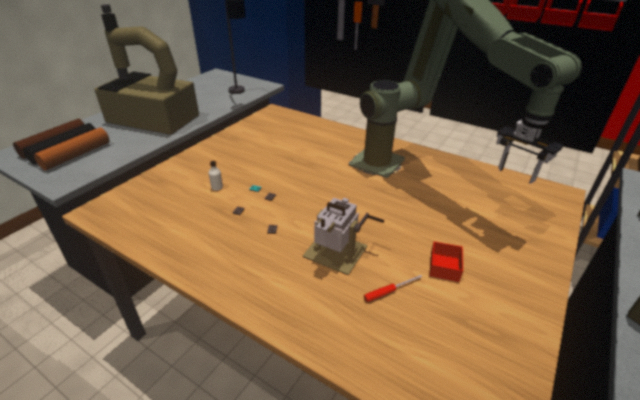

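View pics/side0.png

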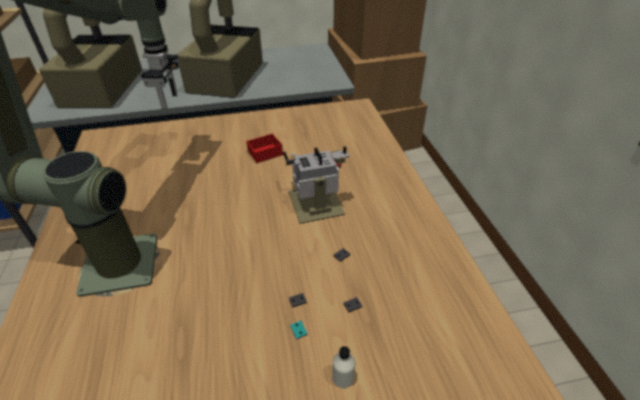

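The scene view shows three dark plates at (238,211), (270,197) and (272,229), with the turquoise look-alike at (255,188). The stand is at (337,235) and the crank pin near (375,220). The side view shows the same plates at (342,255), (298,300) and (352,305), with the stand at (317,185).

```bash
cat > h.py <<'E'
import numpy as np,cv2
from rig import arm,get_image,order
def K(g):
    f=200/np.tan(np.radians(g['fov_y']/2));return np.array([[f,0,g['cx']],[0,f,g['cy']],[0,0,1]])
def ext(g,s=None):
    if 'R' in g:return g['R'],g['t']
    T=np.eye(4);T[:3,:3]=s['eef_rot'];T[:3,3]=s['tcp_pos'];M=np.linalg.inv(T@g['hand_eye']);return M[:3,:3],M[:3,3]
def ray(g,E,uv):
    R,t=E;d=R.T@np.linalg.inv(K(g))@[uv[0],uv[1],1];return -R.T@t,d/np.linalg.norm(d)
def onz(g,E,uv,z):
    c,d=ray(g,E,uv);return c+d*(z-c[2])/d[2]
def tri(rays):
    A=sum(np.eye(3)-np.outer(d,d) for c,d in rays);b=sum((np.eye(3)-np.outer(d,d))@c for c,d in rays);return np.linalg.solve(A,b)
def proj(g,E,X):
    p=K(g)@(E[0]@np.asarray(X,float)+E[1]);return p[:2]/p[2]
def snap(name,n):
    s=arm.state();g=get_image(n);g['E']=ext(g,s);cv2.imwrite(f'pics/{name}.png',g['color'])
    import pickle;pickle.dump((g,s),open(f'pics/{name}.pkl','wb'));return g,s
def load(name):
    import pickle;return pickle.load(open(f'pics/{name}.pkl','rb'))
E
python3 - <<'E'
from h import *
a,_=snap('scene1','scene');b,_=snap('side1','side')
for n,u,v in[('A',(238,211),(352,305)),('B',(270,197),(298,300)),('C',(272,229),(342,255)),('T',(255,188),(299,330)),('pin',(372,219),(287,157)),('bar',(340,205),(319,157))]:
    print(n,onz(a,a['E'],u,4).round(),onz(b,b['E'],v,4).round(),tri([ray(a,a['E'],u),ray(b,b['E'],v)]).round())
for n,g,(x0,x1,y0,y1) in[('sc',a,(220,400,170,280)),('si',b,(260,380,130,330))]:
    c=g['color'][y0:y1,x0:x1];k=4 if n=='sc' else 3;cv2.imwrite(f'pics/{n}c.png',cv2.resize(c,None,fx=k,fy=k,interpolation=cv2.INTER_CUBIC))
i=np.hstack([cv2.imread('pics/scc.png'),np.zeros((440,80,3),np.uint8)]);cv2.imwrite('pics/scc.png',i[:, :800])
E
```

```text
A [ 613. -270.    4.] [ 606. -275.    4.] [ 608. -273.   -0.]
B [ 478. -225.    4.] [ 473. -231.    4.] [ 474. -228.    0.]
C [ 626. -101.    4.] [ 623. -106.    4.] [ 623. -103.    1.]
T [ 463. -314.    4.] [ 461. -317.    4.] [ 461. -315.    2.]
pin [383. 167.   4.] [542. 410.   4.] [525. 227. 129.]
bar [374.  28.   4.] [659. 384.   4.] [601. 141. 187.]
```

View pics/scc.png

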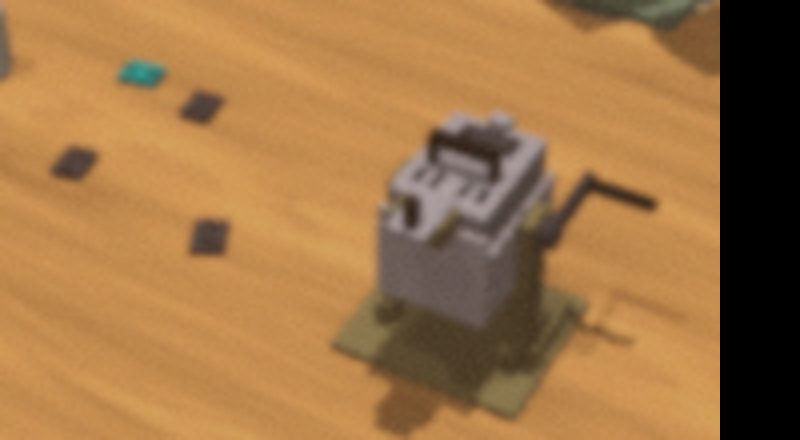

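View pics/sic.png

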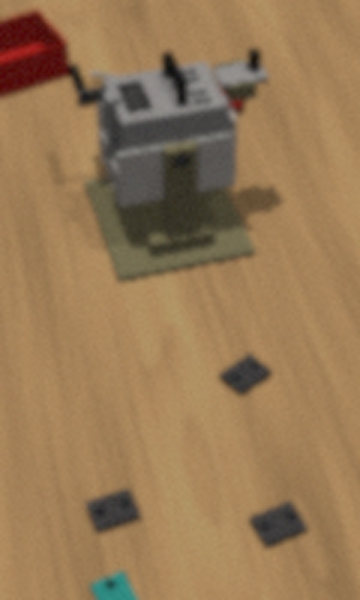

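The views agree. The stand is near (600,140), the slot faces the robot, the latch is on the +X side and the crank on the +Y side. Next I'll move over the plates for a close look.

>>> drive_tool(rows=[[-41,-43.5,-10,0,0,0,0],[-41,-43.5,-10,0,0,0,0],[-41,-43.5,-10,0,0,0,0],[-41,-43.5,-10,0,0,0,0],[-41,-43.5,-5,0,0,0,0],[-41,-43.5,-5,0,0,0,0],[-41,-43.5,0,0,0,0,0],[-41,-43.5,0,0,0,0,0],[-41,-43.5,0,0,0,0,0],[-41,-43.5,0,0,0,0,0]])

```text
time_s: 1.5
tcp_pos: [433.3, 21.2, 255.7]
eef_rot: [[-0.962, 0.273, 0.001], [0.273, 0.962, 0.0], [-0.001, 0.001, -1.0]]
wrist_force: [1.6, -0.2, 0.2]
grip_width: 93.9
grasp_force: 0.0
```

>>> drive_tool(rows=[[-41,-43.5,0,0,0,0,0],[-41,-43.5,0,0,0,0,0],[-41,-43.5,0,0,0,0,0],[-41,-43.5,0,0,0,0,0],[0,0,0,0,0,10.5,0],[0,0,0,0,0,10.5,0],[0,0,0,0,0,10.5,0],[0,0,0,0,0,10.5,0],[0,0,0,0,0,10.5,0],[0,0,0,0,0,10.5,0]])

```text
time_s: 2.75
tcp_pos: [542.9, -188.9, 255.2]
eef_rot: [[-0.188, 0.982, -0.0], [0.982, 0.188, 0.0], [0.0, -0.0, -1.0]]
wrist_force: [-0.5, -0.2, -0.2]
grip_width: 93.9
grasp_force: 0.0
```

>>> drive_tool(rows=[[0,0,0,0,0,10.5,0],[0,0,0,0,0,10.5,0],[0,0,0,0,0,10.5,0],[0,0,0,0,0,10.5,0],[0,0,0,0,0,10.5,0],[0,0,0,0,0,10.5,0],[0,0,0,0,0,10.5,0],[0,0,0,0,0,10.5,0],[0,0,0,0,0,10.5,0],[0,0,0,0,0,6.5,0]])

```text
time_s: 4.0
tcp_pos: [542.9, -189.0, 255.3]
eef_rot: [[1.0, -0.001, -0.0], [-0.001, -1.0, 0.0], [-0.0, -0.0, -1.0]]
wrist_force: [-0.4, 0.5, 1.1]
grip_width: 94.2
grasp_force: 0.0
```

Run:
```python
from h import *
g,s=snap('w1','wrist');print(s['tcp_pos'],s['joints'],s['eef_rot'])
for X in([608,-273,4],[474,-228,4],[623,-103,4],[461,-315,4]):print(proj(g,g['E'],X).round())
```

```text
[ 542.93796332 -188.97034721  255.25306278] [-2.78133485e+01  9.87969708e+00  8.47203171e+01 -1.36856233e-03
  8.54212908e+01  6.22241648e+01] [[ 9.99999729e-01 -6.52844849e-04 -3.39993182e-04]
 [-6.52793051e-04 -9.99999775e-01  1.52439655e-04]
 [-3.40092625e-04 -1.52217669e-04 -9.99999931e-01]]
[375. 123.]
[341. 213.]
[254. 112.]
[397. 221.]
```

View pics/w1.png

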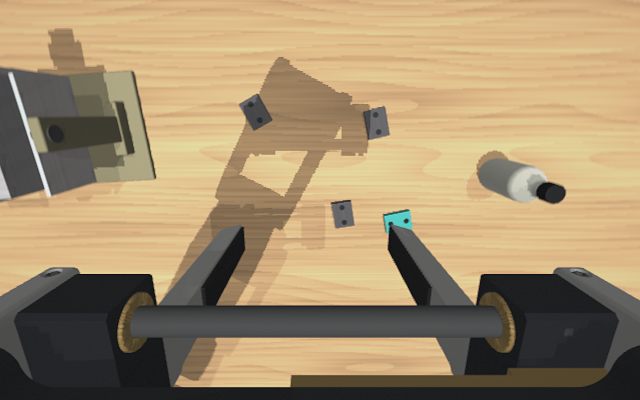

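The wrist view shows the three grey plates at (255,112), (375,123) and (343,214), matching the predictions. The turquoise one is at (398,220), the bottle at (515,183) and the stand edge on the left. I'll segment the plates by low saturation.

```bash
cat >> h.py <<'E'
def plates(g,z=8,hi=80,guess=None):
    """grey blobs of plate size on the table: top-face centre, long-axis azimuth (deg)"""
    hsv=cv2.cvtColor(g['color'],cv2.COLOR_BGR2HSV);m=((hsv[...,1]<hi)).astype(np.uint8)
    n,l,st,c=cv2.connectedComponentsWithStats(m);out=[]
    for i in range(1,n):
        if st[i,4]<60:continue
        ys,xs=np.nonzero(l==i);h=cv2.convexHull(np.c_[xs,ys].astype(np.float32))[:,0]
        P=np.array([onz(g,g['E'],p,z)[:2] for p in h]).astype(np.float32)
        (cx,cy),(w,hh),a=cv2.minAreaRect(P)
        if not(20<min(w,hh)<48 and 30<max(w,hh)<60):continue
        if w<hh:a+=90
        out.append((round(cx,1),round(cy,1),round(float(max(w,hh)),1),round(float(min(w,hh)),1),round((a+90)%180-90,1),c[i].round()))
    return out
E
python3 - <<'E'
from h import *
g,s=load('w1')
for hi in(60,80,100):
  for p in plates(g,4,hi):print(hi,p)
E
```

```text
60 (623.4, -104.5, 40.0, 30.2, 27.8, array([255., 112.]))
60 (608.1, -274.6, 40.1, 30.2, 13.3, array([376., 123.]))
60 (472.7, -230.4, 41.7, 29.0, 9.8, array([343., 214.]))
80 (623.3, -104.4, 40.5, 30.9, 28.1, array([255., 112.]))
80 (608.0, -274.8, 40.5, 30.8, 13.4, array([376., 123.]))
80 (472.7, -230.2, 42.5, 30.2, 9.8, array([342., 214.]))
100 (700.8, 143.3, 41.3, 24.2, -90.0, array([65., 52.]))
```

```bash
cat >> h.py <<'E'
from scipy.spatial.transform import Rotation as Ro
from scipy.linalg import logm,expm
def RT(az,phi):
    return (Ro.from_euler('z',az,degrees=True)*Ro.from_euler('y',-phi,degrees=True)).as_matrix()@np.diag([1.,-1,-1])
def T4(R,p):
    T=np.eye(4);T[:3,:3]=R;T[:3,3]=p;return T
def plan(p,R,n=None,frm=None,say=True):
    if frm is None:
        s=arm.state();frm=T4(s['eef_rot'],s['tcp_pos'])
    U,_,V=np.linalg.svd(frm[:3,:3]);frm=T4(U@V,frm[:3,3])
    D=np.linalg.inv(frm)@T4(R,p);L=np.real(logm(D))
    ang=np.degrees(np.linalg.norm(Ro.from_matrix(D[:3,:3]).as_rotvec()))
    if n is None:
        n=1
        while True:
            S=expm(L/n)
            if np.linalg.norm(S[:3,3])<55 and ang/n<10.2:break
            n+=1
    S=expm(L/n);r=np.degrees(Ro.from_matrix(S[:3,:3]).as_rotvec());M=frm@expm(L/2)
    if say:print(n,'x',S[:3,3].round(1).tolist(),r.round(2).tolist(),'mid',M[:3,3].round())
    return T4(R,p)
E
python3 - <<'E'
from h import *
c=np.array([623.4,-104.4]);az=28;d=np.array([np.cos(np.radians(az)),np.sin(np.radians(az))])
p=c+9*d;print(p)
f=plan([*p,60],RT(az,0),10);plan([*p,3],RT(az,0),4,f)
E
```

```text
[ 631.34652834 -100.17475593]
10 x [10.7, -6.8, 19.5] [-0.0, 0.0, -2.81] mid [ 593. -150.  158.]
4 x [0.0, -0.0, 14.3] [0.0, 0.0, -0.0] mid [ 631. -100.   32.]
```

>>> drive_tool(rows=[[10.7,-6.8,19.5,0,0,-2.81,100],[10.7,-6.8,19.5,0,0,-2.81,100],[10.7,-6.8,19.5,0,0,-2.81,100],[10.7,-6.8,19.5,0,0,-2.81,100],[10.7,-6.8,19.5,0,0,-2.81,100],[10.7,-6.8,19.5,0,0,-2.81,100],[10.7,-6.8,19.5,0,0,-2.81,100],[10.7,-6.8,19.5,0,0,-2.81,100],[10.7,-6.8,19.5,0,0,-2.81,100],[10.7,-6.8,19.5,0,0,-2.81,100]], grip_force=25)

```text
time_s: 5.3
tcp_pos: [631.9, -99.1, 59.2]
eef_rot: [[0.879, 0.477, 0.0], [0.477, -0.879, -0.0], [0.0, 0.0, -1.0]]
wrist_force: [1.1, -0.4, -1.0]
grip_width: 57.1
grasp_force: 0.0
```

Run:
```python
from h import *
g,s=snap('w2','wrist');print(s['tcp_pos'],s['grip_width'])
for hi in(60,80):print(plates(g,4,hi))
```

```text
[631.89500073 -99.13938774  59.21631528] 57.068780689421665
[(623.3, -103.9, 41.4, 29.2, 29.0, array([316., 221.]))]
[(568.6, 33.5, 42.7, 32.1, 2.7, array([134., 195.])), (623.3, -103.9, 41.1, 30.5, 28.5, array([316., 221.]))]
```

View pics/w2.png

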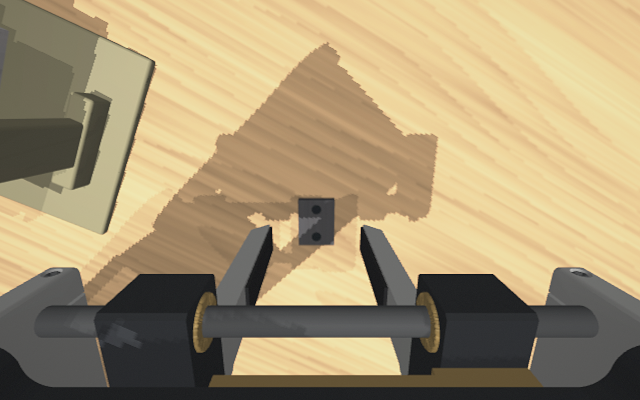

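The plate is centred between the fingers at (316,221). Going down to grip it.

>>> drive_tool(rows=[[0,0,20,0,0,0,100],[0,0,20,0,0,0,100],[0,0,12,0,0,0,100],[0,0,4.2,0,0,0,100],[0,0,0,0,0,0,100],[0,0,0,0,0,0,200],[0,0,0,0,0,0,200],[0,0,0,0,0,0,200],[0,0,0,0,0,0,200],[0,0,0,0,0,0,200]], grip_force=25)

```text
time_s: 6.6
tcp_pos: [631.7, -99.9, 4.7]
eef_rot: [[0.88, 0.474, 0.001], [0.474, -0.88, -0.0], [0.001, 0.001, -1.0]]
wrist_force: [0.9, -0.1, 2.5]
grip_width: 29.4
grasp_force: 25.0
```

>>> drive_tool(rows=[[0,0,0,0,0,0,200],[0,0,0,0,0,0,200],[0,0,-20,0,0,0,200],[0,0,-40,0,0,0,200],[0,0,-40,0,0,0,200],[0,0,-40,0,0,0,200],[0,0,-40,0,0,0,200],[0,0,-40,0,0,0,200],[0,0,-40,0,0,0,200],[0,0,-20,0,0,0,200]])

```text
time_s: 7.85
tcp_pos: [632.2, -100.1, 288.6]
eef_rot: [[0.88, 0.474, 0.005], [0.474, -0.88, -0.002], [0.004, 0.004, -1.0]]
wrist_force: [-0.0, -0.0, -1.2]
grip_width: 29.3
grasp_force: 25.0
```

Run:
```python
from h import *
plan([490,130,330],RT(0,0),9)
```

```text
9 x [-8.4, -29.2, -4.7] [0.02, -0.03, 3.14] mid [547.   6. 309.]
```

>>> drive_tool(rows=[[-8.4,-29.2,-4.7,0,0,3.14,200],[-8.4,-29.2,-4.7,0,0,3.14,200],[-8.4,-29.2,-4.7,0,0,3.14,200],[-8.4,-29.2,-4.7,0,0,3.14,200],[-8.4,-29.2,-4.7,0,0,3.14,200],[-8.4,-29.2,-4.7,0,0,3.14,200],[-8.4,-29.2,-4.7,0,0,3.14,200],[-8.4,-29.2,-4.7,0,0,3.14,200],[-8.4,-29.2,-4.7,0,0,3.14,200],[0,0,0,0,0,0,200]])

```text
time_s: 9.1
tcp_pos: [488.1, 131.7, 327.9]
eef_rot: [[1.0, 0.004, 0.002], [0.004, -1.0, 0.0], [0.002, -0.0, -1.0]]
wrist_force: [-0.3, 0.3, -0.8]
grip_width: 29.3
grasp_force: 25.0
```

Run:
```python
from h import *
g,s=snap('w3','wrist');print(s['tcp_pos'],s['grip_width'])
a,_=snap('scene2','scene');b,_=snap('side2','side')
```

```text
[488.13818875 131.71002664 327.88252131] 29.27998543403128
```

View pics/w3.png

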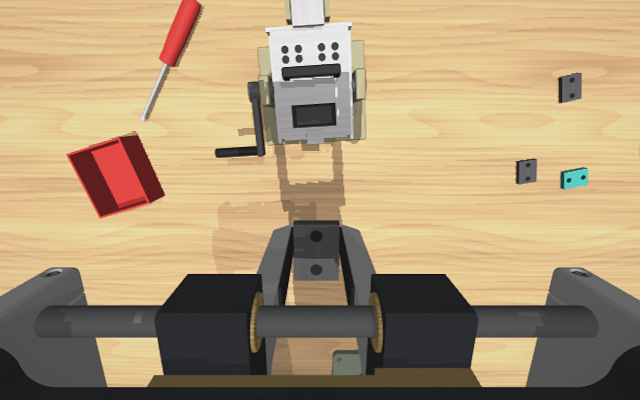

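The wrist view shows the lid slot at about (314,115), the grab bar at (312,71), the crank pin at (238,153) with its arm, and the latch tongue at the top near (307,10). The plate is held properly. The other two plates are still at (570,88) and (526,171).

```bash
cat >> h.py <<'E'
def dark(g,box,thr=60,z=177.5,name=None):
    x0,x1,y0,y1=box;gr=cv2.cvtColor(g['color'],cv2.COLOR_BGR2GRAY)[y0:y1,x0:x1]
    n,l,st,c=cv2.connectedComponentsWithStats((gr<thr).astype(np.uint8))
    i=1+np.argmax(st[1:,4]);ys,xs=np.nonzero(l==i);h=cv2.convexHull(np.c_[xs+x0,ys+y0].astype(np.float32))[:,0]
    P=np.array([onz(g,g['E'],p,z)[:2] for p in h]).astype(np.float32)
    (cx,cy),(w,hh),a=cv2.minAreaRect(P)
    if w<hh:a+=90
    (u,v),_,_=cv2.minAreaRect(h)
    return (round(cx,1),round(cy,1)),round(float(max(w,hh)),1),round(float(min(w,hh)),1),round(a%180,1),(round(u,1),round(v,1))
E
python3 - <<'E'
from h import *
g,s=load('w3')
for t in(45,60,75):
  for z in (177.5,):print(t,'slot',dark(g,(283,345,92,135),t,z))
  print('bar',dark(g,(275,348,58,85),t,205))
  print('pin',dark(g,(205,247,140,165),t,130))
i=cv2.resize(g['color'][0:170,200:400],None,fx=3,fy=3,interpolation=cv2.INTER_CUBIC);cv2.imwrite('pics/w3c.png',i)
E
```

```text
45 slot ((565.0, 134.0), 45.5, 22.3, 93.8, (313.7, 114.8))
bar ((600.7, 136.5), 53.4, 2.9, 93.5, (311.1, 76.0))
pin ((519.6, 239.1), 39.4, 10.0, 93.8, (231.0, 151.6))
60 slot ((564.9, 134.0), 46.1, 22.7, 93.9, (313.8, 114.9))
bar ((604.6, 136.9), 54.5, 11.5, 94.3, (310.7, 71.5))
pin ((519.5, 239.1), 39.4, 10.6, 93.8, (231.0, 151.7))
75 slot ((564.8, 134.0), 46.1, 23.0, 93.9, (313.8, 114.9))
bar ((604.4, 136.9), 54.5, 12.0, 93.5, (310.6, 71.8))
pin ((519.4, 239.3), 39.9, 10.8, 94.0, (230.7, 151.7))
```

View pics/w3c.png

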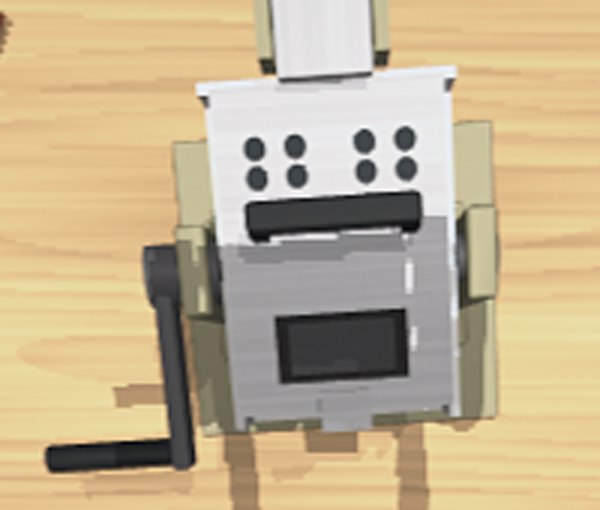

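Run:
```python
from h import *
g,s=load('w3');b,_=load('side1');a,_=load('scene1')
for n,u,v in[('slot',(313.8,114.9),(304,161.7)),('pinend',(214.5,153.5),(282.5,151.5)),('pinarm',(262,151),(289.5,161.5))]:
    r1,r2=ray(g,g['E'],u),ray(b,b['E'],v);X=tri([r1,r2]);print(n,X.round(1),proj(g,g['E'],X).round(1),proj(b,b['E'],X).round(1))
# knob from scene + side
X=tri([ray(a,a['E'],(322,222)),ray(b,b['E'],(344.7,150))]);print('knob',X)
X=tri([ray(a,a['E'],(336,206)),ray(b,b['E'],(318,155)),ray(g,g['E'],(311,71))]);print('bar',X,proj(a,a['E'],X),proj(b,b['E'],X),proj(g,g['E'],X))
for z in(155,160,165,177):print(z,dark(g,(283,345,92,135),60,z),onz(g,g['E'],(311,71),z+28))
```

```text
slot [563.4 134.2 172.7] [313.6 116.4] [304.5 161.7]
pinend [514.7 260.3 132.4] [214.  155.6] [283.3 151.6]
pinarm [523.3 198.3 135.2] [262.4 149.2] [288.8 161.4]
knob [689.71668605 142.08013051 190.1664623 ]
bar [605.59835811 136.87946267 190.15974461] [335.56320669 206.31538959] [318.05867869 154.59361306] [310.82694054  72.60432888]
155 ((564.9, 134.1), 49.2, 24.3, 93.9, (313.8, 114.9)) [608.0285842  136.82137923 183.        ]
160 ((564.9, 134.1), 48.5, 23.9, 93.9, (313.8, 114.9)) [607.36845809 136.74173208 188.        ]
165 ((564.9, 134.1), 47.8, 23.6, 93.9, (313.8, 114.9)) [606.70833198 136.66208494 193.        ]
177 ((564.9, 134.0), 46.1, 22.7, 93.9, (313.8, 114.9)) [605.12402932 136.47093179 205.        ]
```

Lid height is still uncertain, about 165–173 mm. I'll pitch the tool level near the slot, which also gives a second viewpoint.

Run:
```python
from h import *
plan([530,131,300],RT(3.9,88),10)
```

```text
10 x [1.6, 0.0, 5.2] [0.3, 8.8, -0.3] mid [504. 130. 305.]
```

>>> drive_tool(rows=[[1.6,0,5.2,0.3,8.8,-0.3,200],[1.6,0,5.2,0.3,8.8,-0.3,200],[1.6,0,5.2,0.3,8.8,-0.3,200],[1.6,0,5.2,0.3,8.8,-0.3,200],[1.6,0,5.2,0.3,8.8,-0.3,200],[1.6,0,5.2,0.3,8.8,-0.3,200],[1.6,0,5.2,0.3,8.8,-0.3,200],[1.6,0,5.2,0.3,8.8,-0.3,200],[1.6,0,5.2,0.3,8.8,-0.3,200],[1.6,0,5.2,0.3,8.8,-0.3,200]])

```text
time_s: 10.5
tcp_pos: [509.6, 112.9, 329.6]
eef_rot: [[0.31, -0.014, 0.951], [-0.094, -0.995, 0.016], [0.946, -0.095, -0.31]]
wrist_force: [0.5, -0.3, 0.1]
grip_width: 29.0
grasp_force: 25.0
```

Run:
```python
from h import *
g,s=snap('w4','wrist');print(s['tcp_pos'],s['joints'].round(1),s['eef_rot'].round(3))
b,_=snap('side3','side')
for z in (163,173):print(proj(g,g['E'],[565,134,z]),proj(g,g['E'],[606,137,z+22]))
o=cv2.resize(b['color'][110:230,220:380],None,fx=2.4,fy=2.4,interpolation=cv2.INTER_CUBIC)
cv2.imwrite('pics/w4c.png',np.vstack([cv2.resize(g['color'],(480,300)),np.hstack([o,np.zeros((288,480-384,3),np.uint8)])]))
```

```text
[509.61567013 112.89111518 329.56733728] [  6.4 -35.4 140.2 -56.9   6.2 154.2] [[ 0.31  -0.014  0.951]
 [-0.094 -0.995  0.016]
 [ 0.946 -0.095 -0.31 ]]
[310.23761158 317.09453268] [305.90776628 275.68499162]
[309.2914244  311.64203737] [304.95309225 269.92366014]
```

View pics/w4c.png

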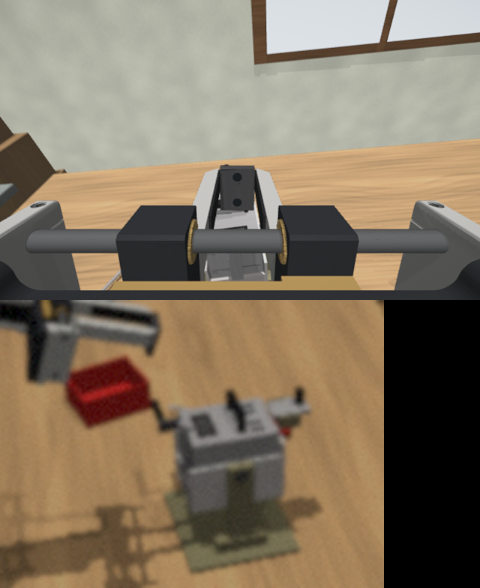

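Fully level is beyond the arm's range this close in: J3 is at 140 and J5 at 6. I'll back off to about 60° pitch above the slot. Tilted that way the plate still clears the 18 mm slot.

Run:
```python
from h import *
f=plan([500,125,310],RT(3.9,45),6);plan([560,134,270],RT(3.9,55),4,f)
```

```text
6 x [-3.8, -1.9, 0.4] [0.21, -4.51, -1.17] mid [506. 119. 320.]
4 x [2.5, -1.2, 18.0] [-0.0, 2.5, 0.0] mid [529. 129. 289.]
```

>>> drive_tool(rows=[[-3.8,-1.9,0.4,0.2,-4.5,-1.2,200],[-3.8,-1.9,0.4,0.2,-4.5,-1.2,200],[-3.8,-1.9,0.4,0.2,-4.5,-1.2,200],[-3.8,-1.9,0.4,0.2,-4.5,-1.2,200],[-3.8,-1.9,0.4,0.2,-4.5,-1.2,200],[-3.8,-1.9,0.4,0.2,-4.5,-1.2,200],[2.5,-1.2,18,0,2.5,0,200],[2.5,-1.2,18,0,2.5,0,200],[2.5,-1.2,18,0,2.5,0,200],[2.5,-1.2,18,0,2.5,0,200]])

```text
time_s: 11.85
tcp_pos: [568.6, 122.7, 278.8]
eef_rot: [[0.507, 0.03, 0.861], [0.012, -1.0, 0.028], [0.862, -0.004, -0.507]]
wrist_force: [-0.4, 0.1, -0.4]
grip_width: 29.4
grasp_force: 25.0
```

Run:
```python
from h import *
g,s=snap('w5','wrist');print(s['tcp_pos'],s['joints'].round(1),s['eef_rot'].round(3))
for z in (163,173):print(proj(g,g['E'],[565,134,z]),proj(g,g['E'],[606,137,z+22]))
f=plan([562,134,240],RT(3.9,66),3)
```

```text
[568.55522074 122.66969414 278.83535853] [  5.5 -19.8 129.7 -16.7  11.1 108.5] [[ 0.507  0.03   0.861]
 [ 0.012 -1.     0.028]
 [ 0.862 -0.004 -0.507]]
[303.71159008 313.99130412] [302.39846207 262.69501237]
[303.3482196  309.48086637] [302.01784505 257.07269582]
3 x [-11.4, -3.9, 4.0] [0.62, 2.24, -0.39] mid [565. 128. 258.]
```

View pics/w5.png

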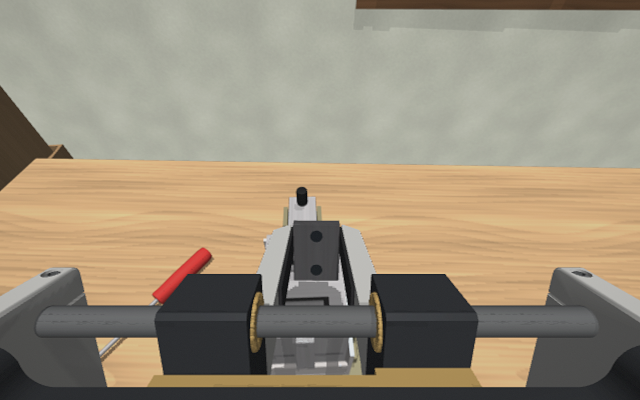

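Clearance looks fine, but J5 limits the pitch near the slot to about 55°. I'll set this plate down and re-grip it with the tool leaning −30°. A lean of +50° at the slot then stands the plate nearly upright.

Run:
```python
from h import *
f=plan([520,-60,280],RT(0,0),7);f=plan([540,-60,30],RT(0,0),6,f)
plan([540,-60,4.5],RT(0,0),3,f)
```

```text
7 x [-5.9, 26.0, -4.9] [-0.15, -8.47, 0.21] mid [544.  31. 271.]
6 x [3.3, 0.0, 41.7] [0.0, 0.0, 0.0] mid [530. -60. 155.]
3 x [0.0, 0.0, 8.5] [0.0, 0.0, 0.0] mid [540. -60.  17.]
```

>>> drive_tool(rows=[[-5.9,26,-4.9,-0.15,-8.47,0.2,200],[-5.9,26,-4.9,-0.15,-8.47,0.2,200],[-5.9,26,-4.9,-0.15,-8.47,0.2,200],[-5.9,26,-4.9,-0.15,-8.47,0.2,200],[-5.9,26,-4.9,-0.15,-8.47,0.2,200],[-5.9,26,-4.9,-0.15,-8.47,0.2,200],[-5.9,26,-4.9,-0.15,-8.47,0.2,200],[0,0,0,0,0,0,200],[0,0,0,0,0,0,200],[0,0,0,0,0,0,200]])

```text
time_s: 13.15
tcp_pos: [519.3, -56.4, 282.7]
eef_rot: [[0.999, -0.01, 0.041], [-0.01, -1.0, -0.005], [0.041, 0.005, -0.999]]
wrist_force: [-0.3, -0.5, -0.4]
grip_width: 29.5
grasp_force: 25.0
```

Run:
```python
from h import *
print(arm.state()['tcp_pos'],arm.state()['joints'].round(1),arm.state()['eef_rot'].round(3))
f=plan([540,-60,35],RT(0,0),7)
```

```text
[519.34194702 -56.38948231 282.65819537] [-15.9   0.7  91.6   0.4  85.4  74.6] [[ 0.999 -0.01   0.041]
 [-0.01  -1.    -0.005]
 [ 0.041  0.005 -0.999]]
7 x [2.1, 0.4, 35.4] [0.04, -0.34, -0.08] mid [531. -58. 159.]
```

>>> drive_tool(rows=[[2.1,0.4,35.4,0,-0.34,0,200],[2.1,0.4,35.4,0,-0.34,0,200],[2.1,0.4,35.4,0,-0.34,0,200],[2.1,0.4,35.4,0,-0.34,0,200],[2.1,0.4,35.4,0,-0.34,0,200],[2.1,0.4,35.4,0,-0.34,0,200],[2.1,0.4,35.4,0,-0.34,0,200],[0,0,15,0,0,0,200],[0,0,9,0,0,0,200],[0,0,5,0,0,0,200]])

```text
time_s: 14.4
tcp_pos: [541.0, -62.4, 7.1]
eef_rot: [[1.0, -0.012, 0.001], [-0.012, -1.0, -0.006], [0.001, 0.006, -1.0]]
wrist_force: [0.2, 0.1, -0.3]
grip_width: 29.4
grasp_force: 25.0
```

>>> drive_tool(rows=[[0,0,0,0,0,0,200],[0,0,0,0,0,0,100],[0,0,0,0,0,0,100],[0,0,0,0,0,0,100],[0,0,-10,0,0,0,100],[0,0,-15,0,-6,0,100],[0,0,-15,0,-8,0,100],[0,0,-10,0,-8,0,100],[0,0,0,0,-8,0,100],[0,0,0,0,0,0,100]])

```text
time_s: 15.65
tcp_pos: [544.7, -62.0, 53.5]
eef_rot: [[0.864, -0.012, -0.503], [-0.013, -1.0, 0.001], [-0.503, 0.005, -0.864]]
wrist_force: [-1.0, 0.4, -0.5]
grip_width: 57.3
grasp_force: 0.0
```

Run:
```python
from h import *
g,s=snap('w6','wrist');print(s['tcp_pos'],s['joints'].round(1),s['eef_rot'].round(3))
for hi in(60,80):print(plates(g,4,hi))
p=[x for x in plates(g,4,80) if abs(x[1]+60)<40][0];az=p[4];d=np.array([np.cos(np.radians(az)),np.sin(np.radians(az))])
q=np.array(p[:2])+8*d;R=RT(az,-30)
f=plan([*(q),45],R,4);f=plan([*q,5.5],R,3,f)
```

```text
[544.74763726 -61.98057167  53.45578016] [-11.9  39.9  73.3  -5.9  96.5  79.8] [[ 0.864 -0.012 -0.503]
 [-0.013 -1.     0.001]
 [-0.503  0.005 -0.864]]
[(531.3, -63.0, 46.0, 29.9, -0.8, array([316., 196.])), (472.5, -231.0, 51.2, 34.9, 10.1, array([496., 237.]))]
[(472.5, -230.8, 51.8, 35.2, 9.7, array([496., 237.]))]Traceback (most recent call last):
  File "<stdin>", line 4, in <module>
IndexError: list index out of range
```

Run:
```python
from h import *
R=RT(-.8,-30)
f=plan([539.5,-62.9,30],R,2);f=plan([539.5,-62.9,5.5],R,3,f)
```

```text
2 x [4.1, 0.4, 11.8] [0.17, 0.05, -0.03] mid [542. -62.  42.]
3 x [4.1, -0.0, 7.1] [-0.0, -0.0, 0.0] mid [540. -63.  18.]
```

>>> drive_tool(rows=[[4.1,0.4,11.8,0.17,0,0,100],[4.1,0.4,11.8,0.17,0,0,100],[4.1,0,7.1,0,0,0,100],[4.1,0,7.1,0,0,0,100],[4.1,0,7.1,0,0,0,100],[0,0,0,0,0,0,200],[0,0,0,0,0,0,200],[0,0,0,0,0,0,200],[0,0,0,0,0,0,200],[0,0,0,0,0,0,200]], grip_force=40)

```text
time_s: 16.95
tcp_pos: [540.0, -63.1, 7.1]
eef_rot: [[0.866, -0.015, -0.5], [-0.014, -1.0, 0.006], [-0.5, 0.001, -0.866]]
wrist_force: [0.6, 1.0, 0.9]
grip_width: 28.5
grasp_force: 40.0
```

Run:
```python
from h import *
s=arm.state();print(s['tcp_pos'],s['grip_width'],s['grasp_force'],s['wrist_force'])
f=plan([540,-63,120],RT(-.8,-30),3);f=plan([540,60,290],RT(3,10),5,f);f=plan([562,134,270],RT(3.9,48),5,f)
```

```text
[540.04304847 -63.1132994    7.13781862] 28.450769755904606 39.99723136425018 [0.63107904 0.97307085 0.89206969]
3 x [-18.8, -0.0, -32.6] [0.01, 0.0, -0.03] mid [540. -63.  64.]
5 x [-8.1, -24.9, -33.6] [-0.13, 8.0, -0.76] mid [556.  -1. 205.]
5 x [3.1, -14.5, 6.0] [0.09, 7.6, -0.16] mid [549.  97. 278.]
```

>>> drive_tool(rows=[[-9,0,-16,0,0,0,200],[-18.8,0,-32.6,0,0,0,200],[-18.8,0,-32.6,0,0,0,200],[-9.8,0,-16.6,0,0,0,200],[-8.1,-24.9,-33.6,-0.13,8,-0.76,200],[-8.1,-24.9,-33.6,-0.13,8,-0.76,200],[-8.1,-24.9,-33.6,-0.13,8,-0.76,200],[-8.1,-24.9,-33.6,-0.13,8,-0.76,200],[-8.1,-24.9,-33.6,-0.13,8,-0.76,200],[0,0,0,0,0,0,200]])

```text
time_s: 18.2
tcp_pos: [538.8, 62.0, 293.8]
eef_rot: [[0.982, 0.053, 0.18], [0.053, -0.999, 0.008], [0.18, 0.001, -0.984]]
wrist_force: [0.4, -0.7, -1.3]
grip_width: 27.9
grasp_force: 40.0
```

>>> drive_tool(rows=[[3.1,-14.5,6,0.1,7.6,-0.16,200],[3.1,-14.5,6,0.1,7.6,-0.16,200],[3.1,-14.5,6,0.1,7.6,-0.16,200],[3.1,-14.5,6,0.1,7.6,-0.16,200],[3.1,-14.5,6,0.1,7.6,-0.16,200],[0,0,0,0,0,0,200],[0,0,0,0,0,0,200],[0,0,0,0,0,0,200],[0,0,0,0,0,0,200],[0,0,0,0,0,0,200]])

```text
time_s: 19.45
tcp_pos: [562.6, 134.0, 270.0]
eef_rot: [[0.668, 0.066, 0.741], [0.044, -0.998, 0.049], [0.743, -0.0, -0.669]]
wrist_force: [0.1, -0.3, -1.4]
grip_width: 28.1
grasp_force: 40.0
```

Run:
```python
from h import *
g,s=snap('w7','wrist');print(s['tcp_pos'],s['joints'].round(1),s['eef_rot'].round(3),s['grip_width'])
for z in (163,173):print(proj(g,g['E'],[565,134,z]),proj(g,g['E'],[606,137,z+22]))
b,_=snap('side4','side')
w=g['color'][150:330,200:440]
o=cv2.resize(b['color'][90:210,240:380],None,fx=4,fy=4,interpolation=cv2.INTER_CUBIC)[:, :560]
cv2.imwrite('pics/w7c.png',np.hstack([np.vstack([w,np.zeros((300,240,3),np.uint8)]),o]))
```

```text
[562.57216574 134.04045509 270.00412967] [  5.6 -18.  122.6  -2.9  27.5  93.8] [[ 0.668  0.066  0.741]
 [ 0.044 -0.998  0.049]
 [ 0.743 -0.    -0.669]] 28.08889453966555
[315.7965492  281.25845512] [315.55519759 232.5999828 ]
[315.79584912 278.11437415] [315.54724174 228.0303931 ]
```

View pics/w7c.png

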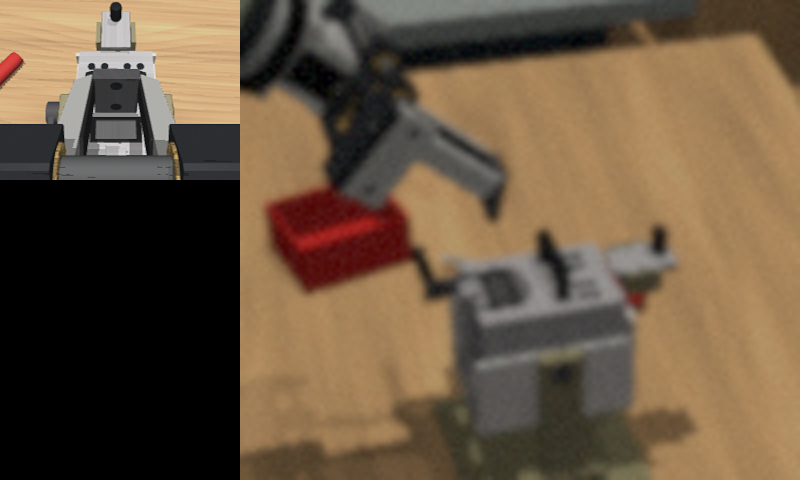

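The plate is held end-down above the slot, which is at wrist pixel (315,280), and everything lines up. Now I'll lower it.

>>> drive_tool(rows=[[-9,0,9.4,0,0,0,200],[-9,0.1,9.4,0,0,0,200],[-9,0.1,9.4,0,0,0,200],[-9,0.1,9.4,0,0,0,200],[-9.4,0,9.1,0,0,0,200],[-3.7,0,3.4,0,0,0,200],[-3.7,0,3.4,0,0,0,200],[-3.7,0,3.4,0,0,0,200],[-1.5,0,1.4,0,0,0,200],[0,0,0,0,0,0,200]])

```text
time_s: 20.8
tcp_pos: [566.5, 134.4, 187.3]
eef_rot: [[0.668, 0.067, 0.741], [0.045, -0.998, 0.05], [0.743, -0.0, -0.67]]
wrist_force: [-0.2, 0.3, 0.1]
grip_width: 27.9
grasp_force: 40.0
```

Run:
```python
from h import *
g,s=snap('w8','wrist');print(s['tcp_pos'],s['joints'].round(1),s['wrist_force'],s['grip_width'])
b,_=snap('side5','side')
o=cv2.resize(b['color'][110:210,250:370],None,fx=4,fy=4,interpolation=cv2.INTER_CUBIC)
cv2.imwrite('pics/w8c.png',np.hstack([o,cv2.resize(g['color'][180:330,240:400],(320,400))[:, :320]]))
```

```text
[566.52823297 134.38451046 187.27245271] [  5.6  -9.6 127.2  -5.2  14.5  96.2] [-0.15259989  0.28357433  0.12123809] 27.856675239142177
```

View pics/w8c.png

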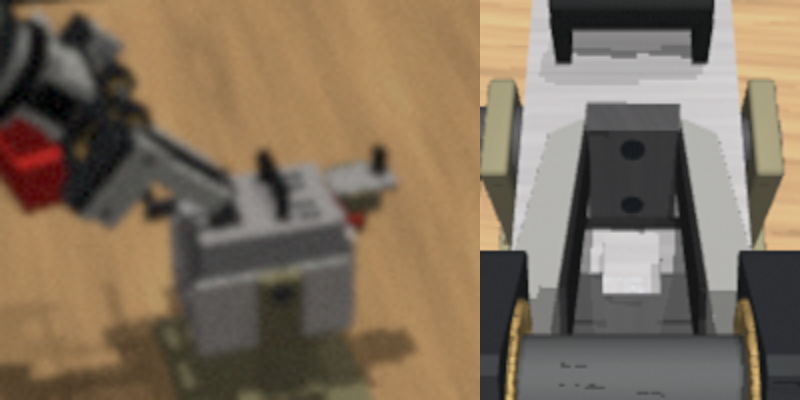

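The plate's lower end has entered the slot with no contact force. I'll go a little deeper.

>>> drive_tool(rows=[[-1.5,0,1.3,0,0,0,200],[-1.5,0,1.3,0,0,0,200],[-1.5,0,1.3,0,0,0,200],[-1.5,0,1.3,0,0,0,200],[0,0,0,0,0,0,200],[0,0,0,0,0,0,200],[0,0,0,0,0,0,200],[0,0,0,0,0,0,200],[0,0,0,0,0,0,200],[0,0,0,0,0,0,200]])

```text
time_s: 22.15
tcp_pos: [566.3, 134.3, 179.3]
eef_rot: [[0.668, 0.067, 0.741], [0.045, -0.998, 0.05], [0.743, -0.0, -0.67]]
wrist_force: [-0.3, 0.2, -0.5]
grip_width: 28.5
grasp_force: 40.0
```

>>> drive_tool(rows=[[-0.7,0,0.7,0,0,0,200],[-0.7,0,0.7,0,0,0,200],[-0.7,0,0.7,0,0,0,200],[0,0,0,0,0,0,200],[0,0,0,0,0,0,200],[0,0,0,0,0,0,200],[0,0,0,0,0,0,200],[0,0,0,0,0,0,200],[0,0,0,0,0,0,200],[0,0,0,0,0,0,200]])

```text
time_s: 23.4
tcp_pos: [566.5, 134.4, 176.4]
eef_rot: [[0.668, 0.067, 0.741], [0.045, -0.998, 0.05], [0.743, -0.0, -0.67]]
wrist_force: [-0.1, -1.6, -0.1]
grip_width: 27.9
grasp_force: 40.4
```

No contact yet, so the plate is deep enough. Releasing.

>>> drive_tool(rows=[[0,0,0,0,0,0,130],[0,0,0,0,0,0,130],[0,0,0,0,0,0,130],[0,0,0,0,0,0,130],[0,0,0,0,0,0,130],[3.7,0,-3.4,0,0,0,130],[7.4,0,-6.8,0,0,0,130],[15,0,-13.4,0,0,0,130],[15,0,-13.4,0,0,0,130],[15,0,-13.4,0,0,0,130]])

```text
time_s: 24.65
tcp_pos: [565.7, 134.3, 251.6]
eef_rot: [[0.67, 0.067, 0.739], [0.045, -0.998, 0.05], [0.741, -0.0, -0.671]]
wrist_force: [1.6, -0.4, -0.3]
grip_width: 46.1
grasp_force: 0.0
```

Run:
```python
from h import *
g,s=snap('w9','wrist');print(s['tcp_pos'],s['joints'].round(1),s['wrist_force'],s['grip_width'])
# compare the slot area: brightness profile down the column through the slot, centre projected
u=proj(g,g['E'],[565,134,168]).round().astype(int);print(u)
gr=cv2.cvtColor(g['color'],cv2.COLOR_BGR2GRAY)
print(gr[u[1]-45:u[1]+30:3,u[0]-30:u[0]+31:6])
a,_=snap('scene3','scene')
```

```text
[565.69753303 134.33429338 251.59216765] [  5.6 -16.1 123.4  -3.1  24.9  94. ] [ 1.55154796 -0.37443719 -0.31606924] 46.117264756774595
[316 277]
[[ 21 111 127 132 132 130 105 105 105  43  12]
 [ 14 165 185 171 141 158 179 180 161  74  64]
 [182 178 176 176 176 176 176 176 175 180 211]
 [177 176 176 176 175 175 175 175 175 176 206]
 [197 193 189 190 193 201 202 201 203 204 205]
 [202 202 202 204 205 205 206 206 207 207 209]
 [202 202 201 201 202 202 201 203 204 203 205]
 [201 201 201 201 200 201 201 202 203 203 204]
 [129 201 201 201 203 203 204 206 206 172 204]
 [135 203 203 202 204 204 204 204 204 172 138]
 [137 159 163 163 163 135 154 169 176 146 138]
 [134  48  44  48  48  46  45  45  46  40 137]
 [137  47 113  52  53  51  52 112 113  34 140]
 [134  44 110  39  43  43  46 109 112  39 134]
 [135  44 111 111 113 111 112 110 111  38 137]
 [140  43 111 110 110 108 107 109 111  39 142]
 [135  44 120 107 107 119 114 108 112  34 136]
 [139  43 184 178 178 176 176 180 111  33 140]
 [141  46  67  66  72  73  72  74  58  34 140]
 [133  90  89  89  71  60  88  84  77  48 137]
 [161 202 201 203 206 208 206 204 205 135 139]
 [184 210 209 200 202 202 203 194 212 139 142]
 [179 204 204 154 203 203 204 177 203 135 139]
 [209 211 210 166 209 210 203 179 191 197 139]
 [ 86  88  84 119 203 205 175  89  80  84  82]]
```

The slot now shows the sloped plate inside (grey about 110), with nothing sticking out. On to the next plates.

Run:
```python
from h import *
f=plan([530,0,270],RT(5,10),5);plan([540,-200,200],RT(10,-20),5,f)
```

```text
5 x [-6.5, 26.3, -7.8] [0.11, -7.64, -0.21] mid [547.  67. 258.]
5 x [-2.4, 39.9, 14.4] [-0.09, -6.0, -1.01] mid [ 537. -100.  234.]
```

>>> drive_tool(rows=[[-6.5,26.3,-7.8,0.1,-7.64,-0.2,100],[-6.5,26.3,-7.8,0.1,-7.64,-0.2,100],[-6.5,26.3,-7.8,0.1,-7.64,-0.2,100],[-6.5,26.3,-7.8,0.1,-7.64,-0.2,100],[-6.5,26.3,-7.8,0.1,-7.64,-0.2,100],[-2.4,39.9,14.4,-0.1,-6,-1,100],[-2.4,39.9,14.4,-0.1,-6,-1,100],[-2.4,39.9,14.4,-0.1,-6,-1,100],[-2.4,39.9,14.4,-0.1,-6,-1,100],[-2.4,39.9,14.4,-0.1,-6,-1,100]])

```text
time_s: 26.0
tcp_pos: [537.9, -201.6, 195.4]
eef_rot: [[0.922, 0.172, -0.346], [0.162, -0.985, -0.06], [-0.351, -0.001, -0.936]]
wrist_force: [0.8, -0.5, -0.7]
grip_width: 56.9
grasp_force: 0.0
```

Run:
```python
from h import *
g,s=snap('w10','wrist');print(s['tcp_pos'],s['joints'].round(1),s['eef_rot'].round(3))
for hi in(60,70,80):
  for p in plates(g,5,hi):print(hi,p)
for c,az in(((472.7,-230.2),9.8),((608,-274.7),13.3)):
  d=np.array([np.cos(np.radians(az)),np.sin(np.radians(az))]);q=np.array(c)+8*d
  f=plan([*q,45],RT(az,-30),6);f=plan([*q,6],RT(az,-30),4,f)
```

```text
[ 537.85501337 -201.63624256  195.4207656 ] [-22.7  25.9  73.8 -11.   97.8  57.6] [[ 0.922  0.172 -0.346]
 [ 0.162 -0.985 -0.06 ]
 [-0.351 -0.001 -0.936]]
60 (607.9, -275.4, 40.5, 30.2, 14.0, array([396.,  72.]))
60 (472.6, -231.9, 41.5, 28.5, 10.1, array([330., 173.]))
70 (607.8, -275.3, 40.6, 30.7, 13.8, array([396.,  72.]))
70 (473.4, -232.0, 42.9, 28.9, 10.0, array([330., 173.]))
80 (607.9, -275.4, 41.2, 31.2, 13.8, array([396.,  72.]))
80 (473.4, -232.2, 43.1, 29.2, 10.3, array([330., 173.]))
6 x [1.0, 2.2, 26.1] [-0.01, -1.49, 0.0] mid [ 512. -217.  116.]
4 x [4.9, -0.0, 8.4] [-0.0, 0.0, -0.0] mid [ 481. -229.   26.]
6 x [19.8, 13.5, 17.5] [-0.26, -1.49, -0.52] mid [ 579. -239.  119.]
4 x [4.9, 0.0, 8.4] [0.0, -0.0, -0.0] mid [ 616. -273.   26.]
```

Run:
```python
from h import *
f=plan([480.9,-229.6,45],RT(10,-30),6);f=plan([480.9,-229.6,6],RT(10,-30),4,f)
```

```text
6 x [1.1, 2.3, 26.1] [-0.03, -1.49, -0.03] mid [ 512. -217.  116.]
4 x [4.9, -0.0, 8.4] [-0.0, -0.0, -0.0] mid [ 481. -230.   25.]
```

>>> drive_tool(rows=[[1.1,2.3,26.1,0,-1.49,0,100],[1.1,2.3,26.1,0,-1.49,0,100],[1.1,2.3,26.1,0,-1.49,0,100],[1.1,2.3,26.1,0,-1.49,0,100],[1.1,2.3,26.1,0,-1.49,0,100],[1.1,2.3,26.1,0,-1.49,0,100],[0,0,0,0,0,0,100],[0,0,0,0,0,0,100],[0,0,0,0,0,0,100],[0,0,0,0,0,0,100]])

```text
time_s: 27.3
tcp_pos: [485.2, -224.6, 52.6]
eef_rot: [[0.861, 0.172, -0.479], [0.149, -0.985, -0.086], [-0.486, 0.003, -0.874]]
wrist_force: [0.0, 0.1, 0.4]
grip_width: 56.8
grasp_force: 0.0
```

Run:
```python
from h import *
g,s=snap('w11','wrist');print(s['tcp_pos'],s['joints'].round(1),s['eef_rot'].round(3))
for hi in(60,80):
  for p in plates(g,5,hi):print(hi,p)
f=plan([480.9,-229.6,6],RT(10,-30),4)
```

```text
[ 485.16963342 -224.58642673   52.55085191] [-24.1  35.4  80.5 -15.9  88.9  59.9] [[ 0.861  0.172 -0.479]
 [ 0.149 -0.985 -0.086]
 [-0.486  0.003 -0.874]]
60 (603.3, -275.2, 32.3, 31.1, -76.6, array([453.,  31.]))
60 (473.9, -230.2, 46.0, 29.8, 9.7, array([320., 197.]))
80 (603.2, -275.1, 32.5, 31.2, -76.7, array([452.,  31.]))
80 (473.9, -230.3, 46.0, 30.6, 9.8, array([320., 197.]))
4 x [4.6, 1.1, 10.7] [0.02, -0.22, -0.04] mid [ 483. -227.   29.]
```

>>> drive_tool(rows=[[4.6,1,10.7,0,-0.2,0,100],[4.6,1,10.7,0,-0.2,0,100],[4.6,1,10.7,0,-0.2,0,100],[4.6,1,10.7,0,-0.2,0,100],[0,0,0,0,0,0,200],[0,0,0,0,0,0,200],[0,0,0,0,0,0,200],[0,0,0,0,0,0,200],[0,0,0,0,0,0,200],[0,0,0,0,0,0,200]])

```text
time_s: 28.6
tcp_pos: [479.9, -229.1, 5.1]
eef_rot: [[0.853, 0.172, -0.493], [0.148, -0.985, -0.087], [-0.5, 0.001, -0.866]]
wrist_force: [0.6, -0.6, -0.3]
grip_width: 28.9
grasp_force: 40.0
```

Run:
```python
from h import *
s=arm.state();p=s['tcp_pos'];print(p,s['grip_width'],s['grasp_force'],s['wrist_force'])
f=plan([*p[:2],120],RT(10,-30),3);f=plan([530,-30,295],RT(5,0),6,f);f=plan([564,134,260],RT(3.9,48),6,f)
```

```text
[ 479.87850112 -229.12964713    5.1422707 ] 28.901280100105744 39.99545395374298 [ 0.58061555 -0.62009882 -0.27876326]
3 x [-19.1, 0.0, -33.2] [0.0, 0.0, -0.04] mid [ 480. -229.   63.]
6 x [3.5, -31.5, -32.1] [0.22, 5.0, 0.81] mid [ 514. -128.  203.]
6 x [5.5, -26.8, 8.4] [-0.08, 8.0, 0.17] mid [543.  52. 273.]
```

>>> drive_tool(rows=[[-9.1,0,-16,0,0,0,200],[-19.1,0,-33.2,0,0,0,200],[-19.1,0,-33.2,0,0,0,200],[-10,0,-17.2,0,0,0,200],[3.5,-31.5,-32.1,0.2,5,0.8,200],[3.5,-31.5,-32.1,0.2,5,0.8,200],[3.5,-31.5,-32.1,0.2,5,0.8,200],[3.5,-31.5,-32.1,0.2,5,0.8,200],[3.5,-31.5,-32.1,0.2,5,0.8,200],[3.5,-31.5,-32.1,0.2,5,0.8,200]])

```text
time_s: 29.85
tcp_pos: [530.0, -28.5, 295.6]
eef_rot: [[0.996, 0.087, 0.003], [0.087, -0.996, -0.002], [0.003, 0.002, -1.0]]
wrist_force: [0.6, -0.7, -0.3]
grip_width: 29.1
grasp_force: 40.0
```

>>> drive_tool(rows=[[5.5,-26.8,8.4,0,8,0.2,200],[5.5,-26.8,8.4,0,8,0.2,200],[5.5,-26.8,8.4,0,8,0.2,200],[5.5,-26.8,8.4,0,8,0.2,200],[5.5,-26.8,8.4,0,8,0.2,200],[5.5,-26.8,8.4,0,8,0.2,200],[0,0,0,0,0,0,200],[0,0,0,0,0,0,200],[0,0,0,0,0,0,200],[0,0,0,0,0,0,200]])

```text
time_s: 31.1
tcp_pos: [565.6, 133.4, 260.8]
eef_rot: [[0.667, 0.067, 0.742], [0.041, -0.998, 0.054], [0.744, -0.006, -0.668]]
wrist_force: [-0.1, -0.0, -0.7]
grip_width: 29.0
grasp_force: 40.0
```

Run:
```python
from h import *
g,s=snap('w12','wrist');print(s['tcp_pos'],s['joints'].round(1),s['eef_rot'].round(3),s['grip_width'])
print(proj(g,g['E'],[565,134,168]),proj(g,g['E'],[565,134-19,168]),proj(g,g['E'],[565,134+19,168]))
f=plan([566.5,134.3,210],RT(3.9,48),4);f=plan([566.5,134.3,176.5],RT(3.9,48),6,f)
```

```text
[565.57615439 133.41588792 260.84310551] [  5.2 -17.  123.1  -1.8  25.8  92.8] [[ 0.667  0.067  0.742]
 [ 0.041 -0.998  0.054]
 [ 0.744 -0.006 -0.668]] 28.964815020858822
[315.43941191 280.14239519] [336.14089833 281.51561276] [294.85577588 278.77699515]
4 x [-9.2, -0.1, 8.7] [-0.05, -0.02, -0.06] mid [566. 134. 235.]
6 x [-4.1, 0.0, 3.7] [0.0, 0.0, -0.0] mid [566. 134. 193.]
```

>>> drive_tool(rows=[[-9.2,-0.2,8.7,0,0,0,200],[-9.2,-0.2,8.7,0,0,0,200],[-9.2,-0.1,8.7,0,0,0,200],[-9.2,-0.1,8.7,0,0,0,200],[-4.1,0,3.7,0,0,0,200],[-4.1,0,3.7,0,0,0,200],[-4.1,0,3.7,0,0,0,200],[-4.1,0,3.7,0,0,0,200],[0,0,0,0,0,0,200],[0,0,0,0,0,0,200]])

```text
time_s: 32.4
tcp_pos: [565.8, 135.4, 186.9]
eef_rot: [[0.667, 0.069, 0.742], [0.042, -0.998, 0.055], [0.744, -0.006, -0.669]]
wrist_force: [-0.0, -0.4, -0.5]
grip_width: 29.0
grasp_force: 40.0
```

>>> drive_tool(rows=[[-1.8,0.4,1.7,0,0,0,200],[-1.8,0.4,1.7,0,0,0,200],[-1.8,0,1.7,0,0,0,200],[-1.8,0,1.7,0,0,0,200],[-0.4,0,0.4,0,0,0,200],[0,0,0,0,0,0,200],[0,0,0,0,0,0,200],[0,0,0,0,0,0,200],[0,0,0,0,0,0,200],[0,0,0,0,0,0,200]])

```text
time_s: 33.65
tcp_pos: [566.0, 134.7, 176.4]
eef_rot: [[0.667, 0.069, 0.742], [0.042, -0.998, 0.055], [0.744, -0.006, -0.669]]
wrist_force: [0.4, -0.5, 0.9]
grip_width: 28.9
grasp_force: 41.0
```

>>> drive_tool(rows=[[0,0,0,0,0,0,130],[0,0,0,0,0,0,130],[0,0,0,0,0,0,130],[0,0,0,0,0,0,130],[0,0,0,0,0,0,130],[3.7,0,-3.4,0,0,0,130],[7.4,0,-6.8,0,0,0,130],[15,0,-13.4,0,0,0,130],[15,0,-13.4,0,0,0,130],[15,0,-13.4,0,0,0,130]])

```text
time_s: 34.9
tcp_pos: [565.0, 134.1, 251.3]
eef_rot: [[0.67, 0.069, 0.74], [0.042, -0.998, 0.055], [0.742, -0.006, -0.671]]
wrist_force: [0.4, -0.4, -1.2]
grip_width: 46.4
grasp_force: 0.0
```

Run:
```python
from h import *
g,s=snap('w13','wrist');print(s['tcp_pos'],s['grip_width'])
u=proj(g,g['E'],[565,134,168]).round().astype(int);print(u)
gr=cv2.cvtColor(g['color'],cv2.COLOR_BGR2GRAY)
print(gr[u[1]-18:u[1]+18:3,u[0]-30:u[0]+31:6])
f=plan([530,0,270],RT(5,10),5);plan([590,-240,150],RT(13.5,-30),6,f)
```

```text
[565.02559542 134.08818152 251.28901085] 46.375315077655195
[316 276]
[[136 203 202 203 203 204 204 205 205 174 138]
 [138 176 163 163 164 132 151 155 154 126 139]
 [133  46  44  48  48  47  45  47  49  40 138]
 [136  44 113  89  45  20  46  45 113  36 139]
 [134  45 111  86  48  24  49  48 111  39 135]
 [134  46 112  75  47  46  48  49 112  37 136]
 [140  44 111  73  47  46  48  46 112  38 142]
 [134  43 111  76  72  71  74  74 111  37 137]
 [138  46 135  95  71  56  72  71 112  37 142]
 [138  46  48  42  46  45  46  46  43  42 142]
 [130  95  94  89  68  91 101  87  84  75 137]
 [131 202 202 203 207 208 207 205 205 206 139]]
5 x [-6.5, 26.2, -7.7] [0.04, -7.66, -0.22] mid [547.  67. 259.]
6 x [6.4, 40.7, 20.1] [-0.25, -6.65, -1.42] mid [ 566. -119.  212.]
```

Run:
```python
from h import *
a,_=load('w9');g,s=load('w13')
c=lambda i:cv2.resize(i['color'][200:320,260:372],None,fx=3.5,fy=3.5,interpolation=cv2.INTER_CUBIC)
cv2.imwrite('pics/w13c.png',np.hstack([c(a),c(g)]))
```

```text
(no output)
```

View pics/w13c.png

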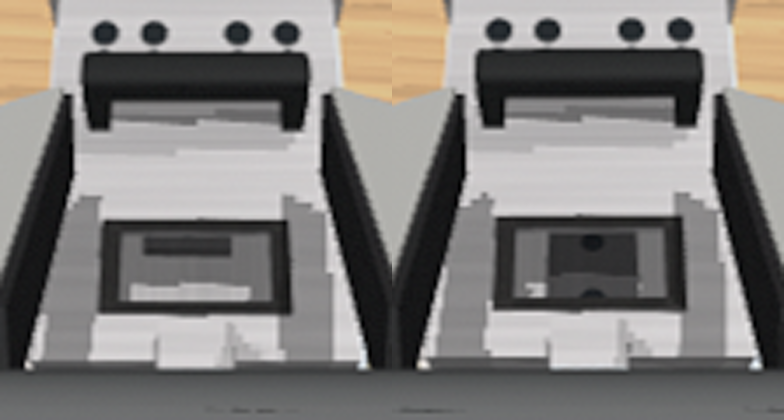

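Both posted plates are well below the lid: the end of the first shows at the slope's foot and the second lies on the slope. I'll fetch the third.

>>> drive_tool(rows=[[-6.5,26.3,-7.8,0.1,-7.64,-0.2,100],[-6.5,26.3,-7.8,0.1,-7.64,-0.2,100],[-6.5,26.3,-7.8,0.1,-7.64,-0.2,100],[-6.5,26.3,-7.8,0.1,-7.64,-0.2,100],[-6.5,26.3,-7.8,0.1,-7.64,-0.2,100],[6.4,40.7,20.1,-0.25,-6.65,-1.4,100],[6.4,40.7,20.1,-0.25,-6.65,-1.4,100],[6.4,40.7,20.1,-0.25,-6.65,-1.4,100],[6.4,40.7,20.1,-0.25,-6.65,-1.4,100],[6.4,40.7,20.1,-0.25,-6.65,-1.4,100]])

```text
time_s: 36.2
tcp_pos: [581.6, -200.8, 164.7]
eef_rot: [[0.895, 0.209, -0.393], [0.191, -0.978, -0.085], [-0.402, 0.001, -0.915]]
wrist_force: [0.7, 0.5, 0.4]
grip_width: 57.3
grasp_force: 0.0
```

Run:
```python
from h import *
g,s=snap('w14','wrist');print(s['tcp_pos'],s['joints'].round(1),s['eef_rot'].round(3))
P=[]
for hi in(60,80):
  for p in plates(g,5,hi):print(hi,p)
q=np.array([608,-275])+8*np.array([np.cos(.237),np.sin(.237)])
f=plan([*q,45],RT(13.6,-30),5)
```

```text
[ 581.56623519 -200.76402561  164.72448085] [-20.2  34.3  65.9 -12.6  99.9  57.8] [[ 0.895  0.209 -0.393]
 [ 0.191 -0.978 -0.085]
 [-0.402  0.001 -0.915]]
60 (609.0, -275.1, 42.2, 30.1, 13.2, array([391., 116.]))
80 (608.6, -275.2, 43.0, 31.2, 13.5, array([390., 116.]))
5 x [13.2, 15.0, 17.8] [-0.18, -1.11, -0.27] mid [ 599. -239.  100.]
```

>>> drive_tool(rows=[[13.2,15,17.8,-0.18,-1.1,-0.27,100],[13.2,15,17.8,-0.18,-1.1,-0.27,100],[13.2,15,17.8,-0.18,-1.1,-0.27,100],[13.2,15,17.8,-0.18,-1.1,-0.27,100],[13.2,15,17.8,-0.18,-1.1,-0.27,100],[0,0,0,0,0,0,100],[0,0,0,0,0,0,100],[0,0,0,0,0,0,100],[0,0,0,0,0,0,100],[0,0,0,0,0,0,100]])

```text
time_s: 37.5
tcp_pos: [619.0, -268.5, 58.3]
eef_rot: [[0.851, 0.236, -0.468], [0.204, -0.972, -0.12], [-0.483, 0.007, -0.875]]
wrist_force: [0.5, 0.4, 0.0]
grip_width: 57.4
grasp_force: 0.0
```

Run:
```python
from h import *
g,s=snap('w15','wrist');print(s['tcp_pos'],s['eef_rot'].round(3))
for hi in(60,80):
  for p in plates(g,5,hi):print(hi,p)
q=np.array([608,-275])+8*np.array([np.cos(.237),np.sin(.237)])
f=plan([*q,6],RT(13.5,-30),4)
```

```text
[ 618.98635988 -268.45681582   58.26669689] [[ 0.851  0.236 -0.468]
 [ 0.204 -0.972 -0.12 ]
 [-0.483  0.007 -0.875]]
60 (609.2, -274.0, 45.6, 29.8, 13.4, array([319., 191.]))
80 (609.2, -274.0, 45.6, 30.7, 13.4, array([319., 191.]))
4 x [5.5, 0.9, 11.8] [0.1, -0.27, -0.01] mid [ 617. -271.   32.]
```

>>> drive_tool(rows=[[5.5,0.8,11.8,0.1,-0.27,0,100],[5.5,0.8,11.8,0.1,-0.27,0,100],[5.5,0.8,11.8,0.1,-0.27,0,100],[5.5,0.8,11.8,0.1,-0.27,0,100],[0,0,0,0,0,0,200],[0,0,0,0,0,0,200],[0,0,0,0,0,0,200],[0,0,0,0,0,0,200],[0,0,0,0,0,0,200],[0,0,0,0,0,0,200]])

```text
time_s: 38.8
tcp_pos: [615.6, -272.7, 5.4]
eef_rot: [[0.842, 0.233, -0.487], [0.202, -0.973, -0.116], [-0.501, -0.0, -0.866]]
wrist_force: [0.6, -0.1, 0.9]
grip_width: 28.9
grasp_force: 40.0
```

Run:
```python
from h import *
s=arm.state();p=s['tcp_pos'];print(p,s['grip_width'],s['grasp_force'],s['wrist_force'])
f=plan([*p[:2],120],RT(13.5,-30),3);f=plan([530,-30,295],RT(5,0),7,f);f=plan([564,134,260],RT(3.9,48),6,f)
```

```text
[ 615.55820192 -272.74195005    5.36642151] 28.94085857561141 39.99077081680298 [ 0.59906014 -0.06427367  0.89219877]
3 x [-19.1, -0.0, -33.1] [-0.01, 0.02, -0.01] mid [ 616. -273.   63.]
7 x [-13.4, -36.0, -22.6] [0.32, 4.28, 1.19] mid [ 580. -151.  210.]
6 x [5.5, -26.8, 8.4] [-0.08, 8.0, 0.17] mid [543.  52. 273.]
```

>>> drive_tool(rows=[[-19.1,0,-33.1,0,0,0,200],[-19.1,0,-33.1,0,0,0,200],[-19.1,0,-33.1,0,0,0,200],[-13.4,-36,-22.6,0.3,4.28,1.2,200],[-13.4,-36,-22.6,0.3,4.28,1.2,200],[-13.4,-36,-22.6,0.3,4.28,1.2,200],[-13.4,-36,-22.6,0.3,4.28,1.2,200],[-13.4,-36,-22.6,0.3,4.28,1.2,200],[-13.4,-36,-22.6,0.3,4.28,1.2,200],[-13.4,-36,-22.6,0.3,4.28,1.2,200]])

```text
time_s: 40.05
tcp_pos: [530.1, -28.5, 296.3]
eef_rot: [[0.996, 0.085, 0.003], [0.085, -0.996, -0.002], [0.003, 0.003, -1.0]]
wrist_force: [-0.0, 0.1, -0.1]
grip_width: 29.2
grasp_force: 40.0
```

>>> drive_tool(rows=[[5.5,-26.8,8.4,0,8,0.2,200],[5.5,-26.8,8.4,0,8,0.2,200],[5.5,-26.8,8.4,0,8,0.2,200],[5.5,-26.8,8.4,0,8,0.2,200],[5.5,-26.8,8.4,0,8,0.2,200],[5.5,-26.8,8.4,0,8,0.2,200],[0,0,0,0,0,0,200],[0,0,0,0,0,0,200],[0,0,0,0,0,0,200],[0,0,0,0,0,0,200]])

```text
time_s: 41.3
tcp_pos: [566.3, 133.5, 261.5]
eef_rot: [[0.667, 0.065, 0.742], [0.039, -0.998, 0.052], [0.744, -0.006, -0.668]]
wrist_force: [-0.5, -0.1, -0.4]
grip_width: 29.1
grasp_force: 40.0
```

Run:
```python
from h import *
g,s=snap('w16','wrist');print(s['tcp_pos'],s['joints'].round(1),s['eef_rot'].round(3),s['grip_width'])
f=plan([566.5,134.1,210],RT(3.9,48),4);f=plan([566.5,134.1,176.5],RT(3.9,48),6,f)
```

```text
[566.32199528 133.52387603 261.49117237] [  5.3 -16.9 122.9  -2.1  26.   93.2] [[ 0.667  0.065  0.742]
 [ 0.039 -0.998  0.052]
 [ 0.744 -0.006 -0.668]] 29.09958181069462
4 x [-9.4, -0.1, 8.6] [-0.03, -0.01, -0.08] mid [566. 134. 236.]
6 x [-4.1, 0.0, 3.7] [0.0, 0.0, -0.0] mid [566. 134. 193.]
```

>>> drive_tool(rows=[[-9.4,0,8.6,0,0,0,200],[-9.4,0,8.6,0,0,0,200],[-9.4,0,8.6,0,0,0,200],[-9.4,0,8.6,0,0,0,200],[-4.1,0,3.7,0,0,0,200],[-4.1,0,3.7,0,0,0,200],[-4.1,0,3.7,0,0,0,200],[-4.1,0,3.7,0,0,0,200],[0,0,0,0,0,0,200],[0,0,0,0,0,0,200]])

```text
time_s: 42.6
tcp_pos: [565.6, 134.8, 187.2]
eef_rot: [[0.668, 0.067, 0.741], [0.04, -0.998, 0.054], [0.743, -0.006, -0.669]]
wrist_force: [0.6, 0.2, -1.2]
grip_width: 29.5
grasp_force: 40.0
```

>>> drive_tool(rows=[[-1.8,0,1.7,0,0,0,200],[-1.8,0,1.7,0,0,0,200],[-1.8,0,1.7,0,0,0,200],[-1.8,0,1.7,0,0,0,200],[-0.6,0,0.6,0,0,0,200],[0,0,0,0,0,0,200],[0,0,0,0,0,0,200],[0,0,0,0,0,0,200],[0,0,0,0,0,0,200],[0,0,0,0,0,0,200]])

```text
time_s: 43.85
tcp_pos: [565.9, 134.9, 176.3]
eef_rot: [[0.668, 0.067, 0.741], [0.04, -0.998, 0.054], [0.743, -0.006, -0.669]]
wrist_force: [-0.6, -0.3, 2.1]
grip_width: 28.9
grasp_force: 40.9
```

Now I'll release it, back off and check the slot numerically. I'll also scan the other views for any further plate.

>>> drive_tool(rows=[[0,0,0,0,0,0,130],[0,0,0,0,0,0,130],[0,0,0,0,0,0,130],[0,0,0,0,0,0,130],[0,0,0,0,0,0,130],[3.7,0,-3.4,0,0,0,130],[7.4,0,-6.8,0,0,0,130],[15,0,-13.4,0,0,0,130],[15,0,-13.4,0,0,0,130],[15,0,-13.4,0,0,0,130]])

```text
time_s: 45.1
tcp_pos: [565.0, 134.4, 251.4]
eef_rot: [[0.67, 0.067, 0.739], [0.041, -0.998, 0.053], [0.741, -0.006, -0.671]]
wrist_force: [-0.6, 0.3, -0.5]
grip_width: 45.9
grasp_force: 0.0
```

Run:
```python
from h import *
g,s=snap('w17','wrist');print(s['tcp_pos'],s['grip_width'])
u=proj(g,g['E'],[565,134,168]).round().astype(int);print(u)
gr=cv2.cvtColor(g['color'],cv2.COLOR_BGR2GRAY)
print(gr[u[1]-21:u[1]+18:3,u[0]-30:u[0]+31:4])
a,_=snap('scene4','scene');b,_=snap('side6','side')
# dark low-saturation blobs of plate size on the table
for n,i in(('scene',a),('side',b)):
    hsv=cv2.cvtColor(i['color'],cv2.COLOR_BGR2HSV);m=((hsv[...,2]<85)&(hsv[...,1]<110)).astype(np.uint8)
    k,l,st,c=cv2.connectedComponentsWithStats(m)
    for j in range(1,k):
        if 15<st[j,4]<250:
            X=onz(i,i['E'],c[j],4)
            if 250<np.hypot(X[0],X[1])<1000: print(n,st[j,4],c[j].round(),X.round())
```

```text
[564.95448116 134.35904644 251.35425857] 45.85942738821534
[316 276]
[[127 202 200 200 201 202 201 203 202 203 203 202 204 203 130 208]
 [136 207 204 205 205 205 206 206 206 206 208 207 209 209 138 139]
 [137 187 121 113 107  92  62  55  70  63  57  45  42  42  22 138]
 [133 153  47  52  58  58  57  56  54  64  64  70  66  54  29 140]
 [136 106  46 111 111  49  47  47  49  49  49  76 110  87  33 140]
 [133 100  44 111 112  49  48  49  51  49  50  63 111  92  32 137]
 [134 102  45 111 112  49  49  48  51  49  50  60 112  95  33 139]
 [139 141  42 111 113  74  58  53  54  52  68  69 112 100  30 145]
 [133 103  42 112  98  76  74  35  32  77  75  70 112 108  31 141]
 [137  98  43 111 167  76  74  49  38  78  76  66 114 114  33 146]
 [139  87  46  41  38  42  42  42  44  42  45  44  40  44  34 135]
 [130 136 117 105 105 104 121 151 152 162 182 150 146 186 144 138]
 [131 202 202 201 201 204 207 207 207 206 177 204 204 206 138 139]]
scene 111 [339. 207.] [385.  29.   4.]
scene 55 [348. 219.] [431.  95.   4.]
scene 82 [360. 223.] [431. 141.   4.]
scene 16 [322. 223.] [500.  28.   4.]
scene 17 [331. 228.] [508.  70.   4.]
scene 64 [343. 242.] [548. 142.   4.]
side 69 [319. 157.] [659. 387.   4.]
side 78 [305. 162.] [600. 364.   4.]
side 29 [339. 160.] [729. 349.   4.]
side 109 [344. 353.] [ 553. -397.    4.]
```

No further plates show up: every blob found is part of the basket or the bottle, so three plates it is, all in the basket. Next is the latch knob, seen from above.

Run:
```python
from h import *
plan([615,137,320],RT(3.9,0),10)
```

```text
10 x [7.6, 0.1, -4.0] [-0.03, -4.81, -0.02] mid [583. 135. 292.]
```

>>> drive_tool(rows=[[7.6,0.1,-4,0,-4.8,0,200],[7.6,0.1,-4,0,-4.8,0,200],[7.6,0.1,-4,0,-4.8,0,200],[7.6,0.1,-4,0,-4.8,0,200],[7.6,0.1,-4,0,-4.8,0,200],[7.6,0.1,-4,0,-4.8,0,200],[7.6,0.1,-4,0,-4.8,0,200],[7.6,0.1,-4,0,-4.8,0,200],[7.6,0.1,-4,0,-4.8,0,200],[7.6,0.1,-4,0,-4.8,0,200]])

```text
time_s: 46.5
tcp_pos: [614.2, 136.2, 317.4]
eef_rot: [[0.998, 0.067, -0.007], [0.067, -0.998, 0.005], [-0.007, -0.006, -1.0]]
wrist_force: [-0.3, 0.3, -0.4]
grip_width: 20.2
grasp_force: 0.0
```

Run:
```python
from h import *
g,s=snap('w18','wrist');print(s['tcp_pos'],s['eef_rot'].round(3))
def blobs(g,box,thr=60):
    x0,x1,y0,y1=box;gr=cv2.cvtColor(g['color'],cv2.COLOR_BGR2GRAY)[y0:y1,x0:x1]
    k,l,st,c=cv2.connectedComponentsWithStats((gr<thr).astype(np.uint8))
    return [(st[j,:5].tolist(),(c[j]+[x0,y0]).round(1).tolist()) for j in range(1,k) if st[j,4]>40]
print('pred knob',proj(g,g['E'],[690,142,190]),'bar',proj(g,g['E'],[606,137,190]),'slot',proj(g,g['E'],[565,134,168]))
u=proj(g,g['E'],[690,142,190]).astype(int)
print(blobs(g,(240,400,0,230)))
h,_=load('w17');v=proj(h,h['E'],[690,142,190]).astype(int);print(v)
print(blobs(h,(v[0]-50,v[0]+50,v[1]-45,v[1]+40)))
cv2.imwrite('pics/w18c.png',np.hstack([cv2.resize(g['color'][0:230,220:420],None,fx=2,fy=2),cv2.resize(h['color'][120:350,220:420],None,fx=2,fy=2)]))
```

```text
[614.17442743 136.24900089 317.40451083] [[ 0.998  0.067 -0.007]
 [ 0.067 -0.998  0.005]
 [-0.007 -0.006 -1.   ]]
pred knob [315.57669736 114.60547587] bar [314.97650333 195.84332747] slot [315.35711268 224.17561223]
[([69, 109, 12, 13, 121], [314.8, 114.9]), ([49, 186, 54, 15, 474], [314.8, 194.5]), ([24, 200, 3, 30, 48], [264.7, 214.1]), ([56, 216, 41, 14, 379], [316.6, 220.5])]
[316 152]
[([45, 35, 11, 20, 202], [316.0, 151.3])]
```

View pics/w18c.png

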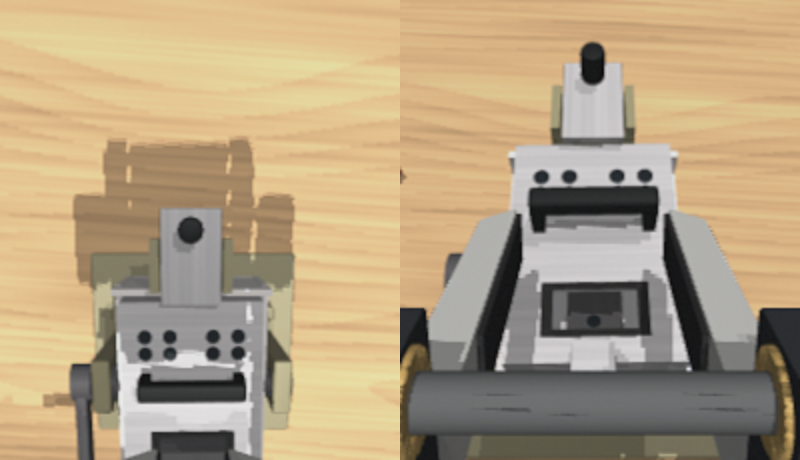

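The knob is at about (690,142), confirmed from two views, and the tongue's tip sits just at the lid's edge. I'll push the knob closed with shut fingers from behind.

Run:
```python
from h import *
g,_=load('w18');h,_=load('w17')
print(tri([ray(g,g['E'],(314.8,114.9)),ray(h,h['E'],(316,142.5))]))
k=onz(g,g['E'],(314.8,114.9),195);print(k)
p=k[:2]+30*np.array([.9977,.068]);f=plan([*p,230],RT(3.9,0),4);f=plan([*p,182],RT(3.9,0),4,f)
```

```text
[689.81401507 142.65168004 205.07927455]
[689.71518987 142.71191477 195.        ]
4 x [26.0, -0.4, 21.5] [-0.08, 0.1, -0.03] mid [668. 140. 273.]
4 x [0.0, 0.0, 12.0] [0.0, 0.0, 0.0] mid [720. 145. 206.]
```

>>> drive_tool(rows=[[26,-0.4,21.5,0,0.1,0,255],[26,-0.4,21.5,0,0.1,0,255],[26,-0.4,21.5,0,0.1,0,255],[26,-0.4,21.5,0,0.1,0,255],[0,0,12,0,0,0,255],[0,0,12,0,0,0,255],[0,0,12,0,0,0,255],[0,0,9,0,0,0,255],[0,0,0,0,0,0,255],[0,0,0,0,0,0,255]])

```text
time_s: 47.8
tcp_pos: [719.1, 145.7, 189.2]
eef_rot: [[0.998, 0.067, 0.007], [0.067, -0.998, 0.006], [0.008, -0.006, -1.0]]
wrist_force: [0.1, -0.1, -0.1]
grip_width: 0.1
grasp_force: 0.0
```

>>> drive_tool(rows=[[-4,0,0,0,0,0,255],[-4,0,0,0,0,0,255],[-4,0,0,0,0,0,255],[-4,0,0,0,0,0,255],[-4,0,0,0,0,0,255],[-4,0,0,0,0,0,255],[0,0,0,0,0,0,255],[0,0,0,0,0,0,255],[0,0,0,0,0,0,255],[0,0,0,0,0,0,255]])

```text
time_s: 49.05
tcp_pos: [694.7, 144.0, 188.1]
eef_rot: [[0.998, 0.067, 0.005], [0.067, -0.998, 0.006], [0.006, -0.006, -1.0]]
wrist_force: [1.0, -0.2, 1.4]
grip_width: 0.5
grasp_force: 0.4
```

>>> drive_tool(rows=[[-2,0,0,0,0,0,255],[-2,0,0,0,0,0,255],[-2,0,0,0,0,0,255],[-2,0,0,0,0,0,255],[-2,0,0,0,0,0,255],[0,0,0,0,0,0,255],[0,0,0,0,0,0,255],[0,0,0,0,0,0,255],[0,0,0,0,0,0,255],[0,0,0,0,0,0,255]])

```text
time_s: 50.3
tcp_pos: [687.9, 143.6, 188.5]
eef_rot: [[0.998, 0.067, 0.014], [0.067, -0.998, 0.007], [0.014, -0.006, -1.0]]
wrist_force: [10.7, 1.5, -3.0]
grip_width: 0.3
grasp_force: 4.8
```

>>> drive_tool(rows=[[-1,0,0,0,0,0,255],[0,0,0,0,0,0,255],[-1,0,0,0,0,0,255],[0,0,0,0,0,0,255],[0,0,0,0,0,0,255],[0,0,0,0,0,0,255],[0,0,0,0,0,0,255],[0,0,0,0,0,0,255],[0,0,0,0,0,0,255],[0,0,0,0,0,0,255]])

```text
time_s: 51.55
tcp_pos: [687.8, 143.5, 188.7]
eef_rot: [[0.998, 0.066, 0.018], [0.066, -0.998, 0.007], [0.018, -0.006, -1.0]]
wrist_force: [13.4, 1.7, -5.2]
grip_width: 0.3
grasp_force: 6.8
```

The knob stopped after about 16 mm of travel with 13 N on it. I'll press a little harder, then back off and measure how far the tongue reaches over the lid.

>>> drive_tool(rows=[[-1,0,0,0,0,0,255],[-1,0,0,0,0,0,255],[-1,0,0,0,0,0,255],[0,0,0,0,0,0,255],[0,0,0,0,0,0,255],[0,0,0,0,0,0,255],[0,0,0,0,0,0,255],[0,0,0,0,0,0,255],[0,0,0,0,0,0,255],[0,0,0,0,0,0,255]])

```text
time_s: 52.8
tcp_pos: [687.5, 143.5, 188.9]
eef_rot: [[0.998, 0.066, 0.024], [0.066, -0.998, 0.008], [0.025, -0.007, -1.0]]
wrist_force: [19.9, 2.2, -8.5]
grip_width: 0.6
grasp_force: 9.9
```

>>> drive_tool(rows=[[6,0,0,0,0,0,255],[6,0,0,0,0,0,255],[6,0,0,0,0,0,255],[0,0,-20,0,0,0,255],[0,0,-30,0,0,0,200],[-20,0,-30,0,0,0,200],[-25,0,-25,0,0,0,200],[-25,0,-20,0,0,0,200],[-20,0,0,0,0,0,200],[0,0,0,0,0,0,200]])

```text
time_s: 54.05
tcp_pos: [606.7, 137.7, 315.3]
eef_rot: [[0.998, 0.067, 0.009], [0.067, -0.998, 0.007], [0.009, -0.006, -1.0]]
wrist_force: [1.0, 0.8, -0.5]
grip_width: 20.1
grasp_force: 0.0
```

Run:
```python
from h import *
g,s=snap('w19','wrist');print(s['tcp_pos'],s['eef_rot'].round(3))
gr=cv2.cvtColor(g['color'],cv2.COLOR_BGR2GRAY)
u=proj(g,g['E'],[675,142,195]).round().astype(int);print(u)
k,l,st,c=cv2.connectedComponentsWithStats((gr[:230,u[0]-60:u[0]+60]<60).astype(np.uint8))
for j in range(1,k):
    if st[j,4]>40:
        q=c[j]+[u[0]-60,0];print(st[j].tolist(),q.round(1),onz(g,g['E'],q,200).round(1),onz(g,g['E'],q,196).round(1))
# profile along the tongue centre-line (off the knob), frame x from 700 down to 620
y=lambda x:134+(x-565)*.068
for off in(-8,8):
  print([(x,int(gr[tuple(proj(g,g['E'],[x,y(x)+off,173]).round().astype(int)[::-1])])) for x in range(700,622,-2)])
```

```text
[606.67699597 137.72551585 315.25433137] [[ 0.998  0.067  0.009]
 [ 0.067 -0.998  0.007]
 [ 0.009 -0.006 -1.   ]]
[317 125]
[54, 122, 12, 13, 119] [316.8 127.7] [672.3 141.6 200. ] [672.2 141.6 196. ]
[33, 182, 55, 14, 537] [317.8 190. ] [610.1 136.3 200. ] [609.2 136.2 196. ]
[7, 192, 4, 38, 59] [265.7 211.2] [583.6 189.1 200. ] [582.3 189.7 196. ]
[41, 212, 40, 18, 506] [317.1 218.7] [579.1 134.8 200. ] [577.7 134.7 196. ]
[(700, 137), (698, 136), (696, 138), (694, 136), (692, 142), (690, 132), (688, 125), (686, 131), (684, 119), (682, 159), (680, 158), (678, 157), (676, 157), (674, 159), (672, 159), (670, 156), (668, 155), (666, 155), (664, 155), (662, 154), (660, 154), (658, 154), (656, 153), (654, 152), (652, 152), (650, 155), (648, 154), (646, 153), (644, 153), (642, 152), (640, 152), (638, 151), (636, 152), (634, 151), (632, 109), (630, 153), (628, 154), (626, 135), (624, 122)]
[(700, 132), (698, 136), (696, 138), (694, 138), (692, 140), (690, 123), (688, 127), (686, 137), (684, 124), (682, 163), (680, 163), (678, 163), (676, 164), (674, 166), (672, 118), (670, 112), (668, 134), (666, 133), (664, 132), (662, 133), (660, 144), (658, 157), (656, 156), (654, 156), (652, 156), (650, 155), (648, 154), (646, 154), (644, 153), (642, 153), (640, 153), (638, 152), (636, 152), (634, 153), (632, 127), (630, 147), (628, 151), (626, 144), (624, 129)]
```

The tongue's tip is about 18.5 mm inside the lid edge and up against a hard stop, so the latch is fully home. Next I'll turn the gripper to take the grab bar.

Run:
```python
from h import *
f=plan([607,136.7,230],RT(93.9,0),10);f=plan([607,136.7,181],RT(93.9,0),5,f)
print(arm.state()['joints'].round(1))
```

```text
10 x [-0.2, 0.1, 8.4] [0.01, -0.07, -9.01] mid [607. 137. 272.]
5 x [0.0, -0.0, 9.8] [0.0, 0.0, 0.0] mid [607. 137. 206.]
[ 4.6 13.9 73.1  0.3 92.5 90.8]
```

>>> drive_tool(rows=[[-0.2,0.1,8.4,0,-0.07,-9,185],[-0.2,0.1,8.4,0,-0.07,-9,185],[-0.2,0.1,8.4,0,-0.07,-9,185],[-0.2,0.1,8.4,0,-0.07,-9,185],[-0.2,0.1,8.4,0,-0.07,-9,185],[-0.2,0.1,8.4,0,-0.07,-9,185],[-0.2,0.1,8.4,0,-0.07,-9,185],[-0.2,0.1,8.4,0,-0.07,-9,185],[-0.2,0.1,8.4,0,-0.07,-9,185],[-0.2,0.1,8.4,0,-0.07,-9,185]])

```text
time_s: 55.35
tcp_pos: [607.4, 135.8, 228.0]
eef_rot: [[-0.072, 0.997, -0.002], [0.997, 0.072, -0.002], [-0.002, -0.002, -1.0]]
wrist_force: [-1.3, -0.4, -0.4]
grip_width: 25.9
grasp_force: 0.0
```

Run:
```python
from h import *
g,s=snap('w20','wrist');print(s['tcp_pos'],s['eef_rot'].round(3),s['grip_width'])
gr=cv2.cvtColor(g['color'],cv2.COLOR_BGR2GRAY)
u=proj(g,g['E'],[607,137,196]).round().astype(int);print(u)
y=lambda x:136.7+(x-607)*.068
# along frame x through bar at several y offsets, on bar-top height
for oy in(8,16,24):
  print(oy,[(x,int(gr[tuple(proj(g,g['E'],[x-.068*oy,y(x)+oy,196]).round().astype(int)[::-1])])) for x in range(594,622,2)])
f=plan([607,136.7,181],RT(93.9,0),5)
```

```text
[607.44988519 135.81672855 227.96112268] [[-0.072  0.997 -0.002]
 [ 0.997  0.072 -0.002]
 [-0.002 -0.002 -1.   ]] 25.944785337871696
[316 219]
8 [(594, 132), (596, 130), (598, 132), (600, 128), (602, 104), (604, 28), (606, 33), (608, 33), (610, 33), (612, 44), (614, 162), (616, 160), (618, 164), (620, 163)]
16 [(594, 132), (596, 129), (598, 130), (600, 128), (602, 99), (604, 29), (606, 32), (608, 33), (610, 33), (612, 52), (614, 129), (616, 128), (618, 132), (620, 86)]
24 [(594, 131), (596, 128), (598, 131), (600, 129), (602, 87), (604, 31), (606, 32), (608, 32), (610, 32), (612, 52), (614, 130), (616, 129), (618, 131), (620, 131)]
5 x [0.2, 0.1, 9.1] [-0.05, 0.02, 0.08] mid [607. 136. 204.]
```

The bar is centred at x≈607.7, right under the TCP. Going down to grip it.

>>> drive_tool(rows=[[0.2,0.1,12,0,0,0,185],[0.2,0.1,12,0,0,0,185],[0,0,12,0,0,0,185],[0,0,8,0,0,0,185],[0,0,3,0,0,0,185],[0,0,0,0,0,0,255],[0,0,0,0,0,0,255],[0,0,0,0,0,0,255],[0,0,0,0,0,0,255],[0,0,0,0,0,0,255]], grip_force=50)

```text
time_s: 56.65
tcp_pos: [607.4, 136.2, 182.2]
eef_rot: [[-0.067, 0.998, 0.0], [0.998, 0.067, -0.002], [-0.002, 0.0, -1.0]]
wrist_force: [1.8, -0.5, 1.1]
grip_width: 9.1
grasp_force: 50.0
```

>>> drive_tool(rows=[[0,0,-0.5,0,0,0,255],[0,0,-0.5,0,0,0,255],[0,0,-0.5,0,0,0,255],[0,0,-0.5,0,0,0,255],[0,0,-0.5,0,0,0,255],[0,0,-0.5,0,0,0,255],[0,0,0,0,0,0,255],[0,0,0,0,0,0,255],[0,0,0,0,0,0,255],[0,0,0,0,0,0,255]])

```text
time_s: 57.9
tcp_pos: [606.6, 136.2, 184.3]
eef_rot: [[-0.067, 0.998, -0.002], [0.998, 0.067, -0.002], [-0.002, -0.002, -1.0]]
wrist_force: [-0.7, 0.2, -6.0]
grip_width: 9.6
grasp_force: 50.0
```

>>> drive_tool(rows=[[0,0,-0.5,0,0,0,255],[0,0,-0.5,0,0,0,255],[0,0,-0.5,0,0,0,255],[0,0,-0.5,0,0,0,255],[0,0,0,0,0,0,255],[0,0,0,0,0,0,255],[0,0,0,0,0,0,255],[0,0,0,0,0,0,255],[0,0,0,0,0,0,255],[0,0,0,0,0,0,255]])

```text
time_s: 59.15
tcp_pos: [606.5, 136.1, 184.5]
eef_rot: [[-0.067, 0.998, -0.003], [0.998, 0.067, -0.002], [-0.002, -0.003, -1.0]]
wrist_force: [5.8, -0.2, -22.5]
grip_width: 9.5
grasp_force: 50.0
```

The latch and hook hold at about 22 N. I'll ease to about 17 N for a moment, then lower the basket back down.

>>> drive_tool(rows=[[0,0,0.5,0,0,0,255],[0,0,0,0,0,0,255],[0,0,0,0,0,0,255],[0,0,0,0,0,0,255],[0,0,0,0,0,0,255],[0,0,0,0,0,0,255],[0,0,0,0,0,0,255],[0,0,0,0,0,0,255],[0,0,0,0,0,0,255],[0,0,0,0,0,0,255]])

```text
time_s: 60.4
tcp_pos: [606.5, 136.2, 184.5]
eef_rot: [[-0.067, 0.998, -0.003], [0.998, 0.067, -0.002], [-0.002, -0.003, -1.0]]
wrist_force: [5.3, 2.2, -24.2]
grip_width: 9.8
grasp_force: 50.0
```

>>> drive_tool(rows=[[0,0,1,0,0,0,255],[0,0,1,0,0,0,255],[0,0,1,0,0,0,255],[0,0,1,0,0,0,255],[0,0,0.5,0,0,0,255],[0,0,0,0,0,0,255],[0,0,0,0,0,0,185],[0,0,0,0,0,0,185],[0,0,0,0,0,0,185],[0,0,0,0,0,0,185]])

```text
time_s: 61.65
tcp_pos: [607.2, 136.2, 182.1]
eef_rot: [[-0.067, 0.998, -0.0], [0.998, 0.067, -0.002], [-0.002, -0.0, -1.0]]
wrist_force: [-0.5, 0.4, 0.2]
grip_width: 25.4
grasp_force: 0.0
```

>>> drive_tool(rows=[[0,0,-10,0,0,0,185],[0,0,-30,0,0,0,185],[0,0,-40,0,0,0,185],[0,0,-40,0,0,0,185],[0,0,-40,0,0,0,185],[0,0,0,0,0,0,185],[0,0,0,0,0,0,185],[0,0,0,0,0,0,185],[0,0,0,0,0,0,185],[0,0,0,0,0,0,185]])

```text
time_s: 62.9
tcp_pos: [606.8, 136.5, 340.7]
eef_rot: [[-0.067, 0.998, -0.003], [0.998, 0.067, -0.002], [-0.002, -0.003, -1.0]]
wrist_force: [0.5, 0.3, 0.1]
grip_width: 25.8
grasp_force: 0.0
```

Run:
```python
from h import *
g,s=snap('w21','wrist');print(s['tcp_pos'],s['joints'].round(1),s['wrist_force'])
gr=cv2.cvtColor(g['color'],cv2.COLOR_BGR2GRAY)
k,l,st,c=cv2.connectedComponentsWithStats((gr[:330]<60).astype(np.uint8))
for n,X in(('knob',[672,141.6,197]),('slot',[565,134,168]),('pin',[521,233,132])):
  u=proj(g,g['E'],X);j=min((j for j in range(1,k) if st[j,4]>30),key=lambda j:np.hypot(*(c[j]-u)))
  print(n,u.round(1),c[j].round(1),st[j].tolist(),onz(g,g['E'],c[j],X[2]).round(1))
```

```text
[606.79387752 136.49485652 340.71361525] [ 4.8 14.  70.  -0.1 96.1  0.9] [0.47706724 0.3250145  0.11731154]
knob [375.2 185. ] [374.3 183.9] [368, 177, 14, 14, 126] [670.9 142.8 197. ]
slot [282.3 179.7] [284.1 180.9] [274, 162, 20, 38, 612] [567.2 132.6 168. ]
pin [253.   93.1] [252.4  93.5] [247, 71, 11, 46, 380] [520.2 232.5 132. ]
```

The latch held at over 20 N, the knob is still home, and the bar has been let go. Now I'll work out the crank grasp.

Run:
```python
from h import *
g,s=load('w21')
for v in(71,94,117):print(onz(g,g['E'],(252.5,v),131).round(1))
ex=np.array([.9977,.068]);ey=np.array([-.068,.9977])
p=np.array([520.2,232.5])+5*ey;print(p)
f=plan([*p,240],RT(93.9,0),5);f=plan([*p,117],RT(93.9,0),5,f)
```

```text
[519.9 258.6 131. ]
[520.1 232.  131. ]
[520.4 204.3 131. ]
[519.86   237.4885]
5 x [21.3, -16.0, 20.2] [-0.03, 0.02, -0.01] mid [563. 187. 290.]
5 x [0.0, 0.0, 24.6] [0.0, 0.0, 0.0] mid [520. 237. 178.]
```

>>> drive_tool(rows=[[21.3,-16,20.2,0,0,0,185],[21.3,-16,20.2,0,0,0,185],[21.3,-16,20.2,0,0,0,185],[21.3,-16,20.2,0,0,0,185],[21.3,-16,20.2,0,0,0,185],[0,0,0,0,0,0,185],[0,0,0,0,0,0,185],[0,0,0,0,0,0,185],[0,0,0,0,0,0,185],[0,0,0,0,0,0,185]])

```text
time_s: 64.2
tcp_pos: [520.6, 236.9, 241.0]
eef_rot: [[-0.066, 0.998, -0.0], [0.998, 0.066, -0.002], [-0.002, -0.0, -1.0]]
wrist_force: [-0.5, 0.2, 0.6]
grip_width: 25.9
grasp_force: 0.0
```

Run:
```python
from h import *
g,s=snap('w22','wrist');print(s['tcp_pos'])
gr=cv2.cvtColor(g['color'],cv2.COLOR_BGR2GRAY)
for y in (222,232,246,256):
  print(y,[(x,int(gr[tuple(proj(g,g['E'],[x,y,134]).round().astype(int)[::-1])])) for x in range(506,536,2)])
f=plan([519.8,237.5,117],RT(93.9,0),6)
```

```text
[520.59860092 236.89726243 240.97753761]
222 [(506, 127), (508, 127), (510, 124), (512, 130), (514, 121), (516, 23), (518, 34), (520, 42), (522, 38), (524, 32), (526, 66), (528, 105), (530, 104), (532, 103), (534, 103)]
232 [(506, 197), (508, 198), (510, 204), (512, 204), (514, 80), (516, 30), (518, 37), (520, 41), (522, 36), (524, 23), (526, 159), (528, 172), (530, 165), (532, 167), (534, 166)]
246 [(506, 150), (508, 147), (510, 152), (512, 155), (514, 60), (516, 35), (518, 39), (520, 37), (522, 33), (524, 49), (526, 92), (528, 87), (530, 85), (532, 85), (534, 84)]
256 [(506, 126), (508, 125), (510, 128), (512, 105), (514, 24), (516, 30), (518, 33), (520, 33), (522, 30), (524, 62), (526, 133), (528, 137), (530, 136), (532, 136), (534, 134)]
6 x [0.1, -0.1, 20.6] [-0.01, 0.02, -0.02] mid [520. 237. 179.]
```

The pin is centred at x≈519.7, so the alignment is good.

>>> drive_tool(rows=[[0.1,-0.2,25,0,0,0,185],[0,-0.2,25,0,0,0,185],[0,-0.2,25,0,0,0,185],[0,-0.1,20,0,0,0,185],[0,0,16,0,0,0,185],[0,0,13,0,0,0,185],[0,0,0,0,0,0,255],[0,0,0,0,0,0,255],[0,0,0,0,0,0,255],[0,0,0,0,0,0,255]], grip_force=35)

```text
time_s: 65.5
tcp_pos: [520.0, 237.2, 117.0]
eef_rot: [[-0.067, 0.998, 0.001], [0.998, 0.067, -0.002], [-0.002, 0.001, -1.0]]
wrist_force: [3.8, -0.3, -3.5]
grip_width: 11.0
grasp_force: 35.0
```

Run:
```python
from h import *
s=arm.state();print(s['tcp_pos'],s['grip_width'],s['wrist_force'])
t=np.radians(np.arange(0,181,6));y=-70*np.cos(t);z=-70*np.sin(t)
for a,b in zip(np.diff(y),np.diff(z)):print([round(a,1),round(b,1)],end=' ')
```

```text
[520.01027225 237.16029335 117.01334792] 10.960048789272012 [ 3.78658328 -0.2501207  -3.49391644]
[np.float64(0.4), np.float64(-7.3)] [np.float64(1.1), np.float64(-7.2)] [np.float64(1.9), np.float64(-7.1)] [np.float64(2.6), np.float64(-6.8)] [np.float64(3.3), np.float64(-6.5)] [np.float64(4.0), np.float64(-6.1)] [np.float64(4.6), np.float64(-5.7)] [np.float64(5.2), np.float64(-5.2)] [np.float64(5.7), np.float64(-4.6)] [np.float64(6.1), np.float64(-4.0)] [np.float64(6.5), np.float64(-3.3)] [np.float64(6.8), np.float64(-2.6)] [np.float64(7.1), np.float64(-1.9)] [np.float64(7.2), np.float64(-1.1)] [np.float64(7.3), np.float64(-0.4)] [np.float64(7.3), np.float64(0.4)] [np.float64(7.2), np.float64(1.1)] [np.float64(7.1), np.float64(1.9)] [np.float64(6.8), np.float64(2.6)] [np.float64(6.5), np.float64(3.3)] [np.float64(6.1), np.float64(4.0)] [np.float64(5.7), np.float64(4.6)] [np.float64(5.2), np.float64(5.2)] [np.float64(4.6), np.float64(5.7)] [np.float64(4.0), np.float64(6.1)] [np.float64(3.3), np.float64(6.5)] [np.float64(2.6), np.float64(6.8)] [np.float64(1.9), np.float64(7.1)] [np.float64(1.1), np.float64(7.2)] [np.float64(0.4), np.float64(7.3)]
```

>>> drive_tool(rows=[[0,0.4,-7.3,0,0,0,255],[0,1.1,-7.2,0,0,0,255],[0,1.9,-7.1,0,0,0,255],[0,2.6,-6.8,0,0,0,255],[0,3.3,-6.5,0,0,0,255],[0,0,0,0,0,0,255],[0,0,0,0,0,0,255],[0,0,0,0,0,0,255],[0,0,0,0,0,0,255],[0,0,0,0,0,0,255]])

```text
time_s: 66.75
tcp_pos: [527.5, 237.6, 151.2]
eef_rot: [[-0.067, 0.998, -0.003], [0.998, 0.067, -0.002], [-0.002, -0.003, -1.0]]
wrist_force: [-4.2, 0.2, -6.6]
grip_width: 10.8
grasp_force: 35.0
```

Run:
```python
from h import *
a,_=snap('scene5','scene');o,_=load('scene4')
A=np.array([597.2,134,130]);ex=np.array([.9977,.068,0]);ey=np.array([-.068,.9977,0]);ez=np.array([0,0,1])
# expected positions of the knob for cradle angles (scene view), compare darkness
gr=cv2.cvtColor(a['color'],cv2.COLOR_BGR2GRAY)
for th in range(0,61,6):
    t=np.radians(th);X=A+ex*(75*np.cos(t)+56*np.sin(t))+ez*(56*np.cos(t)-75*np.sin(t));u=proj(a,a['E'],X).round().astype(int)
    print(th,u,gr[u[1]-1:u[1]+2,u[0]-1:u[0]+2].mean().round())
s=arm.state();print(s['tcp_pos'],s['wrist_force'])
```

```text
0 [325 219] 94.0
6 [324 223] 140.0
12 [323 226] 168.0
18 [322 229] 154.0
24 [322 232] 85.0
30 [321 235] 79.0
36 [321 237] 97.0
42 [321 240] 71.0
48 [321 242] 60.0
54 [322 244] 60.0
60 [322 245] 64.0
[527.49388997 237.59448226 151.14301076] [-4.0204124   0.2341351  -7.70788932]
```

The force is about 7 N and the TCP is following the arc, so the crank is turning. Continuing.

>>> drive_tool(rows=[[0,4,-6.1,0,0,0,255],[0,4.6,-5.7,0,0,0,255],[0,5.2,-5.2,0,0,0,255],[0,5.7,-4.6,0,0,0,255],[0,6.1,-4,0,0,0,255],[0,6.5,-3.3,0,0,0,255],[0,6.8,-2.6,0,0,0,255],[0,7.1,-1.9,0,0,0,255],[0,7.2,-1.1,0,0,0,255],[0,7.3,-0.4,0,0,0,255]])

```text
time_s: 68.05
tcp_pos: [587.6, 241.8, 192.3]
eef_rot: [[-0.068, 0.998, -0.003], [0.998, 0.068, -0.003], [-0.002, -0.003, -1.0]]
wrist_force: [-14.5, -3.8, 13.8]
grip_width: 10.7
grasp_force: 35.0
```

>>> drive_tool(rows=[[0,7.3,0.4,0,0,0,255],[0,7.2,1.1,0,0,0,255],[0,7.1,1.9,0,0,0,255],[0,6.8,2.6,0,0,0,255],[0,6.5,3.3,0,0,0,255],[0,6.1,4,0,0,0,255],[0,5.7,4.6,0,0,0,255],[0,5.2,5.2,0,0,0,255],[0,0,0,0,0,0,255],[0,0,0,0,0,0,255]])

```text
time_s: 69.3
tcp_pos: [641.5, 245.1, 167.4]
eef_rot: [[-0.067, 0.998, 0.001], [0.998, 0.067, -0.002], [-0.002, 0.001, -1.0]]
wrist_force: [-8.3, -2.4, 4.9]
grip_width: 11.1
grasp_force: 35.0
```

>>> drive_tool(rows=[[0,4.6,5.7,0,0,0,255],[0,4,6.1,0,0,0,255],[0,3.3,6.5,0,0,0,255],[0,2.6,6.8,0,0,0,255],[0,1.9,7.1,0,0,0,255],[0,1.1,7.2,0,0,0,255],[0,0.4,7.3,0,0,0,255],[0,0,0,0,0,0,255],[0,0,0,0,0,0,255],[0,0,0,0,0,0,255]])

```text
time_s: 70.55
tcp_pos: [659.7, 246.1, 121.2]
eef_rot: [[-0.067, 0.998, 0.002], [0.998, 0.067, -0.003], [-0.003, 0.002, -1.0]]
wrist_force: [-9.1, -2.5, 6.3]
grip_width: 11.1
grasp_force: 35.0
```

>>> drive_tool(rows=[[0,0,2,0,0,0,255],[0,0,2,0,0,0,255],[0,0,1,0,0,0,255],[0,0,0,0,0,0,255],[0,0,0,0,0,0,255],[0,0,0,0,0,0,255],[0,0,0,0,0,0,255],[0,0,0,0,0,0,255],[0,0,0,0,0,0,255],[0,0,0,0,0,0,255]])

```text
time_s: 71.8
tcp_pos: [659.8, 246.2, 117.6]
eef_rot: [[-0.067, 0.998, 0.002], [0.998, 0.067, -0.002], [-0.003, 0.002, -1.0]]
wrist_force: [-9.5, -2.4, 10.7]
grip_width: 11.4
grasp_force: 35.0
```

>>> drive_tool(rows=[[0,0,1.5,0,0,0,255],[0,0,1.5,0,0,0,255],[0,0,1,0,0,0,255],[0,0,0,0,0,0,255],[0,0,0,0,0,0,255],[0,0,0,0,0,0,255],[0,0,0,0,0,0,255],[0,0,0,0,0,0,255],[0,0,0,0,0,0,255],[0,0,0,0,0,0,255]])

```text
time_s: 73.05
tcp_pos: [659.9, 246.2, 116.3]
eef_rot: [[-0.067, 0.998, 0.003], [0.998, 0.067, -0.003], [-0.003, 0.003, -1.0]]
wrist_force: [-15.4, -4.6, 19.7]
grip_width: 10.9
grasp_force: 35.0
```

It's hard against the far stop (force climbed to 20 N). I'll release, retreat and check numerically.

>>> drive_tool(rows=[[0,0,-2,0,0,0,255],[0,0,0,0,0,0,185],[0,0,0,0,0,0,185],[0,0,0,0,0,0,185],[0,0,0,0,0,0,185],[0,0,-15,0,0,0,185],[0,0,-30,0,0,0,185],[0,0,-40,0,0,0,185],[0,0,-40,0,0,0,185],[0,0,-40,0,0,0,185]])

```text
time_s: 74.3
tcp_pos: [658.9, 246.7, 277.0]
eef_rot: [[-0.067, 0.998, 0.0], [0.998, 0.067, -0.002], [-0.002, 0.0, -1.0]]
wrist_force: [0.4, -0.7, -0.3]
grip_width: 26.1
grasp_force: 0.0
```

>>> drive_tool(rows=[[0,-15,-20,0,0,0,185],[10,-15,0,0,0,0,185],[10,-10,0,0,0,0,185],[0,0,0,0,0,0,185],[0,0,0,0,0,0,185],[0,0,0,0,0,0,185],[0,0,0,0,0,0,185],[0,0,0,0,0,0,185],[0,0,0,0,0,0,185],[0,0,0,0,0,0,185]])

```text
time_s: 75.55
tcp_pos: [617.5, 264.0, 294.5]
eef_rot: [[-0.067, 0.998, -0.001], [0.998, 0.067, -0.002], [-0.002, -0.001, -1.0]]
wrist_force: [-0.4, 0.9, 0.3]
grip_width: 26.2
grasp_force: 0.0
```

Run:
```python
from h import *
g,s=snap('w23','wrist');b,_=snap('side7','side');a,_=snap('scene6','scene');print(s['tcp_pos'],s['wrist_force'])
pin=lambda d:[597.2+.9977*70*np.cos(d)-.068*104,134+.068*70*np.cos(d)+103.8,130-70*np.sin(d)]
def near(i,X,thr=60,r=30):
    u=proj(i,i['E'],X);gr=cv2.cvtColor(i['color'],cv2.COLOR_BGR2GRAY)
    k,l,st,c=cv2.connectedComponentsWithStats((gr<thr).astype(np.uint8))
    return u.round(1),[(c[j].round(1).tolist(),st[j].tolist()) for j in range(1,k) if 20<st[j,4]<2000 and np.hypot(*(c[j]-u))<r]
for n,i in(('wrist',g),('scene',a),('side',b)):print(n,near(i,pin(0)))
# pin height from scene+side darkest bars is coarse: compare fits over angle
for n,i in(('scene',a),('side',b),('wrist',g)):
    gr=cv2.cvtColor(i['color'],cv2.COLOR_BGR2GRAY)
    r=[]
    for d in range(-15,16,3):
        X=np.array(pin(np.radians(d)));v=[gr[tuple(proj(i,i['E'],X+q*np.array([-.068,.9977,0])).round().astype(int)[::-1])] for q in range(-22,25,4)]
        r.append((d,int(np.mean(v))))
    print(n,r)
# plates left on the table?
for z in[load('w23')[0]]:
    print(plates(z,4,70))
for n,i in(('scene',a),('side',b)):
    for X in([531,-63,4],[473,-231,4],[608,-275,4],[461,-315,4]):
        u=proj(i,i['E'],X).round().astype(int);print(n,X[:2],i['color'][u[1],u[0]])
```

```text
[617.50273917 263.95742038 294.45534741] [-0.41128284  0.91641125  0.34653979]
wrist (array([350.3, 201. ]), [])
scene (array([357. , 244.8]), [([353.5, 243.7], [343, 225, 24, 37, 295])])
side (array([327.8, 149.7]), [])
scene [(-15, 78), (-12, 74), (-9, 63), (-6, 53), (-3, 44), (0, 38), (3, 38), (6, 40), (9, 48), (12, 54), (15, 57)]
side [(-15, 158), (-12, 161), (-9, 166), (-6, 170), (-3, 172), (0, 174), (3, 174), (6, 174), (9, 175), (12, 174), (15, 175)]
wrist [(-15, 42), (-12, 42), (-9, 42), (-6, 42), (-3, 42), (0, 43), (3, 42), (6, 39), (9, 37), (12, 33), (15, 31)]
[]
scene [531, -63] [ 83 146 201]
scene [473, -231] [ 82 143 199]
scene [608, -275] [ 80 141 199]
scene [461, -315] [139 150  52]
side [531, -63] [ 96 142 175]
side [473, -231] [ 87 129 164]
side [608, -275] [ 84 127 160]
side [461, -315] [128 137  45]
```

Run:
```python
from h import *
for n in('scene6','side7','w23'):
    i,_=load(n);hsv=cv2.cvtColor(i['color'],cv2.COLOR_BGR2HSV);m=((hsv[...,2]<95)&(hsv[...,1]<70)).astype(np.uint8)
    k,l,st,c=cv2.connectedComponentsWithStats(m)
    for j in range(1,k):
        if 12<st[j,4]<1200:
            X=onz(i,i['E'],c[j],10)
            if 450<X[0]<800 and -350<X[1]<350:print(n,st[j].tolist(),c[j].round(),X.round())
    print(n,[proj(i,i['E'],[597+dx,134+dy,8]).round().tolist() for dx,dy in((75,82),(75,-82),(-75,-82),(-75,82))])
```

```text
scene6 [316, 208, 41, 37, 521] [335. 231.] [520.  93.  10.]
scene6 [[345.0, 273.0], [301.0, 253.0], [325.0, 228.0], [367.0, 245.0]]
side7 [293, 160, 46, 35, 986] [315. 177.] [619. 259.  10.]
side7 [[333.0, 183.0], [345.0, 215.0], [298.0, 222.0], [290.0, 189.0]]
w23 [254, 191, 43, 1, 43] [275. 191.] [553. 216.  10.]
w23 [276, 202, 44, 4, 168] [298. 204.] [591. 198.  10.]
w23 [250, 235, 24, 6, 119] [263. 238.] [535. 133.  10.]
w23 [232, 245, 12, 5, 45] [237. 247.] [492. 113.  10.]
w23 [[348.0, 196.0], [339.0, 284.0], [255.0, 279.0], [256.0, 190.0]]
```

```bash
python3 -c "
from rig import order;print(order.finish_job())"
```

```text
the job is handed in; nothing more can be done
None
```

The job is handed in: all three plates present were posted, the latch was slid home and held a 22–24 N tug (a little over your 15–20 N), and I let go before winding the crank to its far stop, leaving the latched basket upside down; the final checks were by pixel measurements because my picture views were used up, and they showed no plates left on the table.

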